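Pull, pile and sign off the flat strips at a parts-store picking bench

TASK

Draw each metal strip lying on the low shelf out over its front edge so that it can be gripped, and stack all of the strips flat in one squarely aligned pile in the middle of the plywood packing block, pointing away from the robot across the block's short side so that their ends stick out equally at its near and far faces. When the pile is complete, close the pick by switching off all four paddle switches on the switch box by tipping them over towards the robot's side. Leave the parts bin and the steel bush where they stand.

Things in the scene. Friction and masses are not known exactly. Their poses are not given: they have to be found in the camera images.
- shelf: low bench shelf, fixed: dark smooth deck 300 mm (its x, front to back) by 400 mm (its y), top 40 mm above the bench. Origin at the centre of its underside. Five light metal ribs, 12 mm wide, 12 mm high, 290 mm long, run along x on the deck at y = -184, -92, 0, 92, 184 mm, making four lanes 80 mm wide, at most one strip in each. Strips slide on it easily (friction about 0.3).
- shelf_edge (a point): middle of the shelf's plain front edge (the side facing the robot, its -x side, 150 mm from its centre), at the deck's height, 40 mm above the bench; axes as the shelf's. The bench in front of it is clear.
- block: plywood packing block, fixed to the bench, 100 mm (its x) by 180 mm (its y) by 70 mm high. Origin at the centre of its underside; its x axis points roughly away from the robot. Strips are to lie with their length along its x axis and stick out 50 mm at both ends. A strip that has fallen on the open bench can be gripped there across its width by the fingertips.
- block_top (a point): centre of the packing block's top face, 70 mm above the bench; axes as the block's.
- bank: grey switch box, fixed to the bench, 200 mm (its x) by 80 mm (its y) by 40 mm high. Origin at the centre of its underside; its x axis points roughly away from the robot. Four white paddle switches stand in a row on top along x.
- strip0_center (a point): middle (half-way up) of light grey metal strip 0: 200 mm long (its x), 60 mm wide (its y), 3 mm thick, 80 to 140 g, a dark hole mark near each end, z up. At the start it lies flat in a lane, lengthwise, where the ribs leave no room for fingers beside it; an end hanging over the front edge can be gripped across its width. All strips are alike; three or four are there.
- strip1_center (a point): middle (half-way up) of light grey metal strip 1: 200 mm long (its x), 60 mm wide (its y), 3 mm thick, 80 to 140 g, a dark hole mark near each end, z up. At the start it lies flat in a lane, lengthwise, where the ribs leave no room for fingers beside it; an end hanging over the front edge can be gripped across its width. All strips are alike; three or four are there.
- strip2_center (a point): middle (half-way up) of light grey metal strip 2: 200 mm long (its x), 60 mm wide (its y), 3 mm thick, 80 to 140 g, a dark hole mark near each end, z up. At the start it lies flat in a lane, lengthwise, where the ribs leave no room for fingers beside it; an end hanging over the front edge can be gripped across its width. All strips are alike; three or four are there.
- strip3_center (a point): middle (half-way up) of light grey metal strip 3: 200 mm long (its x), 60 mm wide (its y), 3 mm thick, 80 to 140 g, a dark hole mark near each end, z up. At the start it lies flat in a lane, lengthwise, where the ribs leave no room for fingers beside it; an end hanging over the front edge can be gripped across its width. All strips are alike; three or four are there.
- switch0 (a joint): paddle switch at x = 54 mm in the switch box's frame, y = 0: a white paddle 32 mm tall, 24 mm wide (y), 8 mm thick (x), hinged at its foot on the box top (40 mm above the bench). 0 rad: standing upright, on; grows as its top tips towards the box's -x end (towards the robot), off when leaning over; stop at 1.0 rad. Stays where it is left by light friction (about 0.6 N at the top).
- switch1 (a joint): paddle switch at x = 18 mm in the switch box's frame, y = 0: a white paddle 32 mm tall, 24 mm wide (y), 8 mm thick (x), hinged at its foot on the box top (40 mm above the bench). 0 rad: standing upright, on; grows as its top tips towards the box's -x end (towards the robot), off when leaning over; stop at 1.0 rad. Stays where it is left by light friction (about 0.6 N at the top).
- switch2 (a joint): paddle switch at x = -18 mm in the switch box's frame, y = 0: a white paddle 32 mm tall, 24 mm wide (y), 8 mm thick (x), hinged at its foot on the box top (40 mm above the bench). 0 rad: standing upright, on; grows as its top tips towards the box's -x end (towards the robot), off when leaning over; stop at 1.0 rad. Stays where it is left by light friction (about 0.6 N at the top).
- switch3 (a joint): paddle switch at x = -54 mm in the switch box's frame, y = 0: a white paddle 32 mm tall, 24 mm wide (y), 8 mm thick (x), hinged at its foot on the box top (40 mm above the bench). 0 rad: standing upright, on; grows as its top tips towards the box's -x end (towards the robot), off when leaning over; stop at 1.0 rad. Stays where it is left by light friction (about 0.6 N at the top).
- partsbin: bystander: dark green open parts bin 90 x 70 x 50 mm, loose; origin at the centre of its underside. Leave alone.
- bush: bystander: turned steel bush, 64 mm across, 90 mm tall, standing loose; origin at the centre of its underside. Leave alone.
Mind the look-alikes: they are no part of the job. What is shaped like the part that bears strip3_center but green or red is not meant.

How it is judged:
By the outcome, as a careful person would: the job done as asked, in the order asked, and still so for the second after the job is handed in, with the robot touching nothing.
Of strip0, strip1, strip2, strip3 only 3 to 4 are there at a start; the rules pass over those that are not, and their reading is None.
At some moment in a run one of strip0, strip1, strip2, strip3 may be knocked a few centimetres aside while the robot is not near it.
It also fails if it takes over 210 s, if anything falls off the work surface, if the arm or the gripper's body presses on something with over 40 N, if the wrist force passes 120 N, or if a joint passes its speed limit or range.

ROBOT

A 6-joint arm with a two-finger parallel gripper is mounted at the origin on the work surface. World frame = base frame: x ahead of the robot, y to its left, z up, the work surface at z = 0. Lengths are in m, angles in rad, forces in N, time in s.
With the tool pointing down it reaches from about 0.35 to 0.95 m from the base axis. Payload 17.4 kg.
Tool frame: the origin (TCP) lies on the front face of the gripper's body, between the roots of the fingers; the fingertips stand manip.nose_length ahead of it and the grasp point (between the pads) lies 65 mm ahead of it (manip.nose_length is the distance from the TCP to the fingertips, in m); z points along the fingers, y is the direction in which the jaws open and shut (so a half turn about z gives the same grasp; the last joint's range is limited). The gripper opens to 93 mm and grips with 3 to 60 N. Pads are 15 mm wide; open, the fingers measure 128 mm over their backs; the gripper's body (75 mm by 188 mm) begins 65 mm behind the grasp point.
Start: joints at [1.124, 0.116, 1.442, -0, 1.584, -0.038], TCP at [0.268, 0.619, 0.303] pointing down, gripper open.
Joint ranges: [-2.83, 2.83], [-0.83, 2.19], [0.07, 2.5], [-1.14, 4.28], [0.01, 3], [-2.97, 2.97]. Speed limits (rad/s): [1.89, 1.89, 2.22, 3.14, 3.14, 3.14].

INTERFACE

Orientations are given as a unit quaternion [w, x, y, z].
In Python, from rig import manip gives the robot as it stands. The module is installed in compiled form; this text tells all that it offers.
- The arm moves only by the tool arm_command, never from a script. Its argument "targets" is a list of rows, each a list of 5 numbers: the shift along the world's x, y, z in cm, then the turn about the world's z in rad, then the opening in per cent of the stroke, from 0 (shut) to 100 (fully open). A call has 1 to 8 rows; each row is the pose to reach, as a shift and turn from the pose commanded when the call began; what a row does not reach only later rows make up. A row lasts 1/12 s, in which the tool goes at most 41.7 mm and 7.16 degrees, less where a joint would pass 70% of its speed; a pose out of reach is approached as far as the arm can. A call with a gripper value outside its range is refused whole. The fingers move at their own pace and stop on an object; the grip force is fixed at half the most. Time passes only in rows, so rows that repeat a pose let the fingers close. It gives the time, the measured TCP pose, the force and the opening at its end, in the units of the state.
- manip.read_state(): the state, without advancing time (a new reading comes with each control period).
- manip.get_image(name): name is "side" or "top" or "wrist"; returns a dict with "pixels" (400x640x3 uint8, red, green, blue), "depth" (400x640 float32, m along the optical axis (not along the pixel's ray), 0 where there is no reading), "K" (3x3 intrinsics, pixels), "camera_from_world" (4x4, takes a point from world to camera coordinates). Camera axes: x right, y up, looking along -z (the intrinsics and any distortion apply to the point x, -y, -z); pixel columns grow to the right and rows downward; lengths in m; the calibration is good to about 2 mm. A picture is of the moment at which its call begins.
- manip.job_done(): hands the job in, once; it reports no verdict.
Trained networks look in the newest picture that a camera, given by its name, has taken for a name from the list of things; names that differ only in an ending like _2 or _b are one class to them, and where a whole thing is asked for, a point or a joint stands for the part that bears it (a point fixed in the world has none). Each returns a list of dicts, best first, with "confidence" (0 to 1); they miss things now and then, are a little off and sometimes report something else, mostly with a low value. They report only what shows in the picture. A call takes as long as a camera call. They do not tell look-alikes from the thing itself.
- manip.spot_in(camera, thing): "rect" ([left, top, right, bottom] in pixels, round what is visible of it).
- manip.regions_of(camera, thing): "pixels" (400x640 bool, what is visible of it) and "rect" ([left, top, right, bottom] in pixels, round what is visible of it).
- manip.mark_of(camera, thing): "pixel" ([row, column] in pixels: a listed point, or the origin of a listed thing).
The state is a dict: "clock": time; "joint_positions": joint angles; "joint_vel": joint speeds; "joint_torque": joint torques, N m; "tcp_pos": TCP position; "tcp_rot": TCP orientation; "ft_force": force on the tool from outside, world axes, zero at the start; "torque": the same for the moment, N m; "finger_gap": finger opening in m.
Only numpy, scipy, OpenCV 4.12 (cv2) and the standard library are available. Lean on these libraries where they do the work, as an engineer would, in place of code of your own. Each camera call takes 0.05 s, during which the arm holds its last target.

## Working session

There is one attempt and no reset: what is moved stays moved. The work goes in short steps, Python scripts to look and compute and a tool call to move; the robot and the scene stay as the last step left them, time stands still between calls to the robot, and variables do not carry over. Pictures are saved under pics/ and viewed, and the job is handed in when it is done.

Besides the shell and the picture viewer there is one more tool, called after "Request:" by a JSON object that holds its "name" and its "arguments", one argument or row to a line. arm_command: Moves the arm, as the interface text tells. Its arguments: {"type":"object","properties":{"targets":{"type":"array","items":{"type":"array","items":{"type":"number"}}}},"required":["targets"]}

```bash
ls; mkdir -p pics; python3 - <<'E'
from rig import manip
import cv2, numpy as np
s=manip.read_state(); print(s, manip.nose_length)
for n in ["side","top","wrist"]:
    im=manip.get_image(n); cv2.imwrite(f"pics/{n}0.png",im["pixels"][:,:,::-1]); print(n,im["K"].tolist(),np.round(im["camera_from_world"],4).tolist(), (im["depth"]>0).mean())
E
```

```text
pics
{'clock': 0.0, 'joint_positions': array([ 1.12423986e+00,  1.16472376e-01,  1.44225258e+00,  9.86579194e-06,
        1.58399717e+00, -3.78328870e-02]), 'joint_vel': array([-0.00032859,  0.00131495,  0.00143255,  0.00098612,  0.00097269,
       -0.00019034]), 'joint_torque': array([-8.24064464e-04, -7.21270394e+01, -6.22586560e+01,  7.79668987e-02,
        2.40851368e-02, -1.59214933e-04]), 'tcp_pos': array([0.26825179, 0.61929252, 0.30202218]), 'tcp_rot': array([-1.40231516e-04,  2.02942179e-01,  9.79190560e-01, -5.47071332e-04]), 'ft_force': array([-0.44952731, -0.06016551, -0.53247796]), 'torque': array([ 0.07349964,  0.03095474, -0.0117794 ]), 'finger_gap': 0.0928407621725047} 0.0841
side [[372.3603594201509, 0.0, 320.5559133387621], [0.0, 372.3603594201509, 196.50191395269792], [0.0, 0.0, 1.0]] [[0.8684, -0.4957, 0.011, -0.4342], [0.3253, 0.5864, 0.7418, -0.2511], [-0.3742, -0.6407, 0.6705, -1.0089], [0.0, 0.0, 0.0, 1.0]] 0.99594921875
top [[462.03257236498035, 0.0, 320.5675352290278], [0.0, 462.03257236498035, 197.76631360841887], [0.0, 0.0, 1.0]] [[0.0618, -0.9981, 0.0049, -0.0087], [0.9767, 0.0615, 0.2056, -0.5257], [-0.2055, -0.0079, 0.9786, -1.2407], [0.0, 0.0, 0.0, 1.0]] 0.9960546875
wrist [[304.53595016046944, 0.0, 324.0346440652764], [0.0, 304.53595016046944, 197.07332699857537], [0.0, 0.0, 1.0]] [[0.3983, 0.9172, -0.0006, -0.6738], [-0.8842, 0.3838, -0.2662, 0.0308], [-0.2439, 0.1065, 0.9639, -0.3901], [0.0, 0.0, 0.0, 1.0]] 0.9960859375
```

View pics/top0.png

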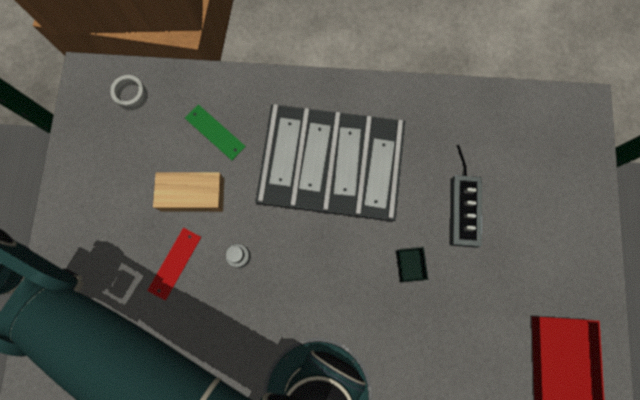

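View pics/side0.png

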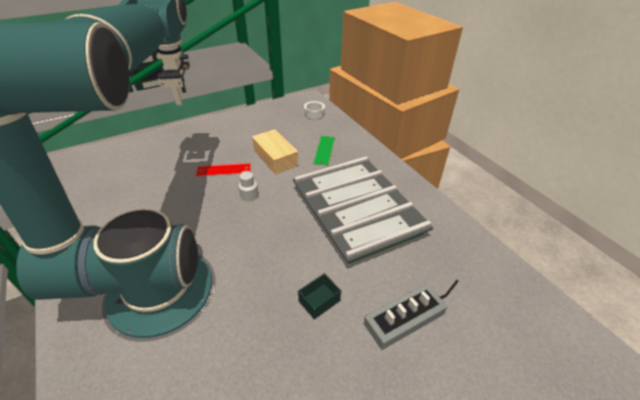

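View pics/wrist0.png

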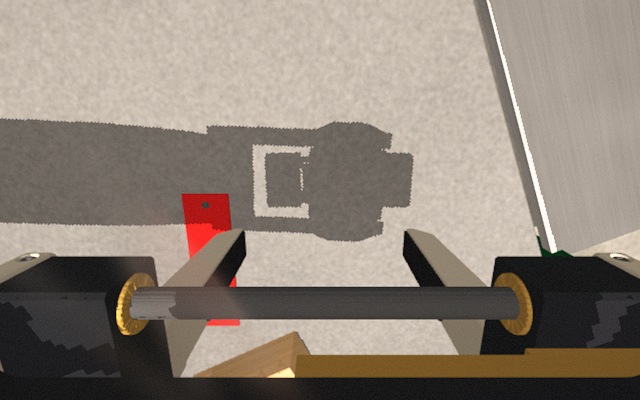

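The top view shows four light strips in the shelf lanes at about (285,152), (315,157), (348,160) and (379,172). Two strip-shaped decoys lie on the bench: green at (215,132) and red at (175,265). The block is at (187,191), the bank at (466,211), the bin at (411,265) and the bush at (237,256). I'll measure these next.

```bash
cat > h.py <<'E'
from rig import manip
import cv2, numpy as np
def ray(im,u,v):
    K=im["K"];T=im["camera_from_world"];R=T[:3,:3]
    d=np.array([(u-K[0,2])/K[0,0],-(v-K[1,2])/K[1,1],-1.0])
    return -R.T@T[:3,3], R.T@d
def onz(im,u,v,z):
    c,d=ray(im,u,v); return c+d*(z-c[2])/d[2]
def proj(im,p):
    K=im["K"];T=im["camera_from_world"];q=T[:3,:3]@np.asarray(p)+T[:3,3]
    return np.array([K[0,0]*q[0]/-q[2]+K[0,2], K[1,1]*q[1]/q[2]+K[1,2]])
def cloud(im):
    K=im["K"];T=im["camera_from_world"];v,u=np.mgrid[0:400,0:640];D=im["depth"].astype(float)
    P=np.stack([(u-K[0,2])/K[0,0]*D,-(v-K[1,2])/K[1,1]*D,-D],-1)-T[:3,3]
    return P@T[:3,:3]
def save(im,name,crop=None,scale=1):
    a=im["pixels"][:,:,::-1]
    if crop: a=a[crop[1]:crop[3],crop[0]:crop[2]]
    if scale!=1: a=cv2.resize(a,None,fx=scale,fy=scale,interpolation=cv2.INTER_CUBIC)
    cv2.imwrite("pics/"+name,a)
def rectfit(P2):
    """P2 Nx2 metres -> centre, (long,short), yaw of long axis in (-pi/2,pi/2]"""
    (cx,cy),(w,h),a=cv2.minAreaRect((P2*1000).astype(np.float32))
    a=np.radians(a)
    if w<h: w,h=h,w; a+=np.pi/2
    a=(a+np.pi/2)%np.pi-np.pi/2
    return np.array([cx,cy])/1000,(w,h),a
E
python3 - <<'E'
from h import *
for cam in ["top","side"]:
    im=manip.get_image(cam);C=cloud(im)
    for t,z in [("block",.07),("shelf",.04),("bank",.04),("strip0_center",.0430),("partsbin",.05),("bush",.09)]:
        for r in manip.regions_of(cam,t)[:7]:
            m=r["pixels"]; P=C[m]
            ok=(abs(P[:,2]-z)<.006)
            v,u=np.nonzero(m); Q=np.array([onz(im,a,b,z)[:2] for a,b in zip(u[ok],v[ok])])
            if len(Q)<20: print(cam,t,"few",r["rect"],r["confidence"]);continue
            c,s,a=rectfit(Q)
            print(cam,t,round(r["confidence"],2),np.round(r["rect"]).astype(int).tolist(),np.round(c,4),np.round(s,0),round(a,3),"medz",round(float(np.median(P[ok][:,2])),4), im["pixels"][m].mean(0).astype(int))
    for t in ["block_top","shelf_edge","bank","switch0","strip0_center"]:
        print(t,[(np.round(q["pixel"],1).tolist(),round(q["confidence"],2)) for q in manip.mark_of(cam,t)])
E
```

```text
top block 0.9 [151, 172, 223, 214] [0.5224 0.3972] [181. 100.] -1.508 medz 0.0706 [170 141  98]
top shelf 0.76 [256, 104, 407, 224] [6.4e-01 2.0e-04] [400. 301.] 1.504 medz 0.0406 [88 90 86]
top bank 0.91 [450, 175, 482, 249] [ 0.5199 -0.39  ] [200.  81.] -0.01 medz 0.0409 [62 64 62]
top strip0_center 0.7 [366, 138, 394, 210] [ 0.6126 -0.138 ] [204.  63.] -0.11 medz 0.0435 [150 153 146]
top partsbin 0.76 [398, 248, 429, 282] [ 0.3581 -0.2387] [90. 72.] 0.159 medz 0.0503 [25 36 30]
top bush 0.91 [229, 242, 248, 267] [0.3524 0.2439] [43. 40.] -1.508 medz 0.0907 [125 128 122]
block_top [([188.8, 186.0], 0.72)]
shelf_edge [([212.2, 324.8], 0.87), ([173.0, 379.4], 0.61)]
bank [([152.8, 309.5], 0.68), ([212.5, 459.9], 0.63), ([186.0, 185.3], 0.47)]Traceback (most recent call last):
  File "<stdin>", line 13, in <module>
ValueError: it knows: bank, block, block_top, bush, partsbin, shelf, shelf_edge, strip0_center, strip1_center, strip2_center, strip3_center
```

```bash
cat >> h.py <<'E'
SH=np.array([0.640,0.0002]);SY=-0.067
def strips_on_shelf(cam="top",im=None):
    im=im or manip.get_image(cam);C=cloud(im)
    hsv=cv2.cvtColor(im["pixels"],cv2.COLOR_RGB2HSV)
    m=(hsv[...,2]>115)&(hsv[...,1]<40)
    v,u=np.nonzero(m); Q=np.array([onz(im,a,b,.043)[:2] for a,b in zip(u,v)])
    R=np.array([[np.cos(SY),np.sin(SY)],[-np.sin(SY),np.cos(SY)]])
    L=(Q-SH)@R.T
    out=[]
    for k,y in enumerate([-138,-46,46,138]):
        s=(abs(L[:,1]*1000-y)<37)&(abs(L[:,0])<.145+.12)&(abs(C[v,u,2]-.043)<.006)
        if s.sum()<100: out.append(None);continue
        c,sz,a=rectfit(L[s]); w=R.T@c+SH
        out.append((c,sz,a,w,a+SY))
        print(cam,"lane",k,"local c",np.round(c*1000,1),"size",np.round(sz),"a",round(a,3),"world",np.round(w*100,2),"yaw",round(a+SY,3))
    return out
E
python3 - <<'E'
from h import *
strips_on_shelf("top");strips_on_shelf("side")
im=manip.get_image("side");C=cloud(im)
for t,z in [("block",.07),("shelf",.04),("bank",.04),("strip0_center",.043),("partsbin",.05),("bush",.09)]:
        for r in manip.regions_of("side",t)[:7]:
            m=r["pixels"]; P=C[m]
            ok=(abs(P[:,2]-z)<.006)
            v,u=np.nonzero(m); Q=np.array([onz(im,a,b,z)[:2] for a,b in zip(u[ok],v[ok])])
            if len(Q)<20: print(t,"few",r["rect"],r["confidence"]);continue
            c,s,a=rectfit(Q)
            print("side",t,round(r["confidence"],2),np.round(r["rect"]).astype(int).tolist(),np.round(c,4),np.round(s,0),round(a,3),"medz",round(float(np.median(P[ok][:,2])),4))
im=manip.get_image("top"); save(im,"t1.png",(250,90,490,260),3)
E
```

```text
top lane 0 local c [ -18.8 -141.2] size [200.  60.] a -0.03 world [ 61.18 -13.95] yaw -0.097
top lane 1 local c [  4.4 -45.1] size [200.  60.] a 0.035 world [64.13 -4.51] yaw -0.032
top lane 2 local c [ 5.4 49.5] size [200.  60.] a -0.028 world [64.87  4.92] yaw -0.095
top lane 3 local c [  9.7 137. ] size [200.  60.] a -0.01 world [65.88 13.63] yaw -0.077
side lane 0 local c [   3.8 -137.2] size [294.  73.] a 0.004 world [ 63.46 -13.7 ] yaw -0.063
side lane 1 local c [  0.4 -46.2] size [292.  74.] a -0.002 world [63.73 -4.59] yaw -0.069
side lane 2 local c [ 1.4 46.7] size [290.  73.] a 0.004 world [64.46  4.67] yaw -0.063
side lane 3 local c [  0.3 138.9] size [290.  73.] a 0.006 world [64.96 13.88] yaw -0.061
side block 0.88 [255, 130, 298, 174] [0.5196 0.3906] [186. 102.] -1.526 medz 0.0685
side block 0.22 [420, 292, 429, 307] [ 0.5707 -0.3953] [25. 11.] 1.535 medz 0.0701
side shelf 0.64 [296, 156, 431, 264] [ 0.6384 -0.0052] [402. 304.] 1.508 medz 0.0393
side shelf 0.48 [363, 280, 461, 351] [ 0.5174 -0.3951] [202.  80.] -0.013 medz 0.0396
side bank 0.56 [364, 282, 461, 346] [ 0.5174 -0.3951] [202.  80.] -0.013 medz 0.0397
side strip0_center 0.77 [343, 218, 404, 247] [ 0.6105 -0.1417] [199.  61.] -0.097 medz 0.0422
side strip0_center 0.32 [396, 306, 405, 319] [ 0.5055 -0.3883] [34. 22.] 0.903 medz 0.0424
side partsbin 0.72 [300, 274, 340, 321] [ 0.3558 -0.2434] [91. 72.] 0.165 medz 0.0483
bush few [419.3, 289.5, 428.1, 306.6] 0.7
side bush 0.62 [237, 171, 258, 199] [0.35   0.2366] [44. 39.] 1.188 medz 0.0885
```

View pics/t1.png

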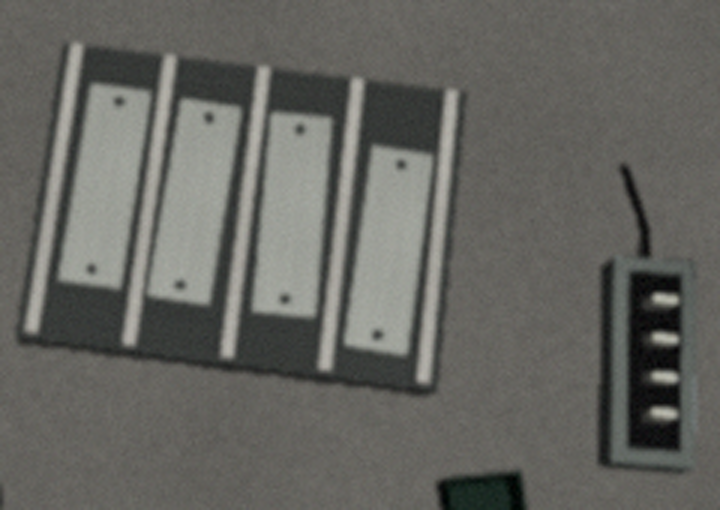

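The crop confirms four grey strips with dark hole marks. The lookalikes are the green one at (215,132) and the red one at (175,265). I'll start with lane 3, the strip at (285,152) and nearest the block, and close the gripper while moving over it.

Request:
{"name": "arm_command", "arguments": {
  "targets": [
    [3,-4,0,0.05,0],
    [6,-8,0,0.1,0],
    [9,-11,-1,0.15,0],
    [12,-15,-2,0.2,0],
    [15,-18,-3,0.25,0],
    [17,-21,-4,0.3,0],
    [19,-24,-5,0.33,0],
    [19.5,-24.1,-5,0.33,0]
  ]
}}

```text
clock: 1.82
tcp_pos: [0.4646, 0.3752, 0.2516]
tcp_rot: [-0.0, 0.039, 0.999, -0.001]
ft_force: [-0.1, -0.4, -0.6]
finger_gap: 0.0443
```

Request:
{"name": "arm_command", "arguments": {
  "targets": [
    [2.5,-3,0,0,0],
    [5,-6,-1,0,0],
    [7.5,-9,-2,0,0],
    [10,-12,-3,0,0],
    [12.5,-15.5,-4,0,0],
    [15,-18.5,-5,0,0],
    [17.5,-21.5,-6,0,0],
    [19.6,-24.2,-7,0,0]
  ]
}}

```text
clock: 2.48
tcp_pos: [0.6606, 0.1341, 0.1823]
tcp_rot: [0.0, 0.04, 0.999, -0.0]
ft_force: [-0.6, 0.4, -1.3]
finger_gap: 0.0004
```

Request:
{"name": "arm_command", "arguments": {
  "targets": [
    [0,0,0,0,0],
    [0,0,0,0,0]
  ]
}}

```text
clock: 2.65
tcp_pos: [0.6598, 0.1349, 0.1817]
tcp_rot: [-0.001, 0.041, 0.999, -0.0]
ft_force: [0.1, -0.1, -0.2]
finger_gap: 0.0009
```

```bash
cat >> h.py <<'E'
def st():
    s=manip.read_state();w,x,y,z=s["tcp_rot"]
    # tool y axis
    yy=np.array([2*(x*y-w*z),1-2*(x*x+z*z),2*(y*z+w*x)]);zz=np.array([2*(x*z+w*y),2*(y*z-w*x),1-2*(x*x+y*y)])
    gy=np.arctan2(yy[1],yy[0])-np.pi/2; gy=(gy+np.pi/2)%np.pi-np.pi/2
    print("t %.2f tcp cm"%s["clock"],np.round(s["tcp_pos"]*100,2),"gripyaw %.3f"%gy,"zaxis",np.round(zz,3),"F",np.round(s["ft_force"],1),"gap %.1f"%(s["finger_gap"]*1000))
    return s,gy
def to(x,y,tipz,yaw,s=None):
    s,gy=st(); p=s["tcp_pos"]
    print("DELTA cm",np.round((np.array([x,y,tipz+manip.nose_length])-p)*100,2),"turn",round(yaw-gy,3))
E
python3 - <<'E'
from h import *
st()
strips_on_shelf("top")
for n in ["top","wrist"]: save(manip.get_image(n),n+"2.png")
E
```

```text
t 2.65 tcp cm [65.98 13.49 18.17] gripyaw -0.081 zaxis [-0.002 -0.    -1.   ] F [ 0.1 -0.1 -0.2] gap 0.9
top lane 0 local c [ -18.8 -141.3] size [201.  61.] a -0.03 world [ 61.18 -13.95] yaw -0.097
top lane 1 local c [  4.5 -45.9] size [202.  62.] a 0.026 world [64.14 -4.59] yaw -0.041
top lane 2 local c [ 5.  36.1] size [201.  35.] a -0.032 world [64.74  3.59] yaw -0.099
```

View pics/wrist2.png

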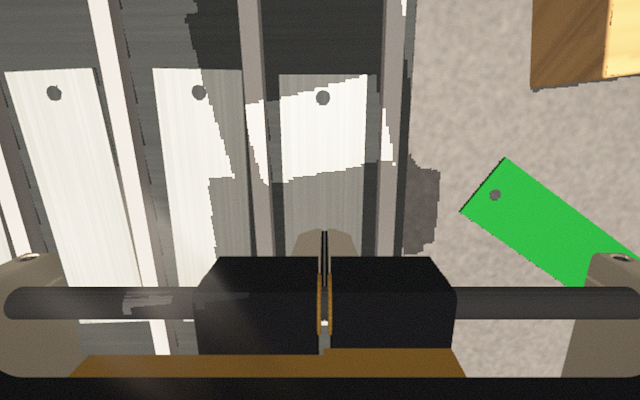

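View pics/top2.png

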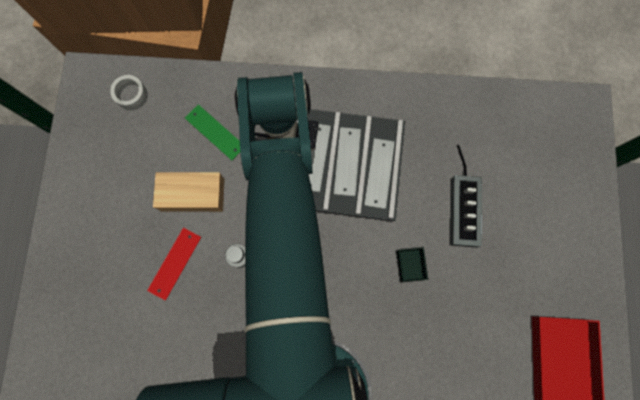

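The closed fingers, at column 325 in the wrist view, are centred over the lane 3 strip. I'll descend and press lightly.

Request:
{"name": "arm_command", "arguments": {
  "targets": [
    [0,0,-3,0,0],
    [0,0,-4.5,0,0],
    [0,0,-5.1,0,0],
    [0,0,-5.3,0,0],
    [0,0,-5.4,0,0],
    [0,0,-5.5,0,0],
    [0,0,-5.5,0,0]
  ]
}}

```text
clock: 3.38
tcp_pos: [0.6596, 0.1365, 0.1287]
tcp_rot: [0.001, 0.039, 0.999, 0.0]
ft_force: [-0.0, -0.1, 0.1]
finger_gap: 0.0003
```

Request:
{"name": "arm_command", "arguments": {
  "targets": [
    [0,0,0,0,0],
    [0,0,0,0,0],
    [0,0,-0.1,0,0],
    [0,0,-0.1,0,0]
  ]
}}

```text
clock: 3.72
tcp_pos: [0.6596, 0.1364, 0.1274]
tcp_rot: [0.0, 0.039, 0.999, 0.0]
ft_force: [-0.2, -1.0, 4.7]
finger_gap: 0.0003
```

Request:
{"name": "arm_command", "arguments": {
  "targets": [
    [0,0,-0.1,0,0],
    [0,0,-0.1,0,0],
    [-0.5,0.03,-0.1,0,0],
    [-1,0.06,-0.1,0,0],
    [-1.5,0.1,-0.1,0,0],
    [-2,0.13,-0.1,0,0]
  ]
}}

```text
clock: 4.22
tcp_pos: [0.6402, 0.1377, 0.1274]
tcp_rot: [0.002, 0.039, 0.999, 0.0]
ft_force: [4.3, 0.1, 8.2]
finger_gap: 0.0005
```

```bash
python3 - <<'E'
from h import *
st()
for n in ["wrist"]: save(manip.get_image(n),n+"3.png")
E
```

```text
t 4.22 tcp cm [64.02 13.77 12.74] gripyaw -0.079 zaxis [ 0.004  0.    -1.   ] F [4.3 0.1 8.2] gap 0.5
```

View pics/wrist3.png

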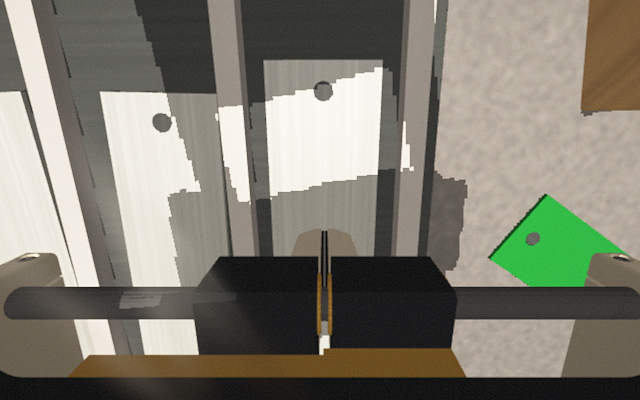

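```bash
cat >> h.py <<'E'
def loc(p): 
    c,s=np.cos(SY),np.sin(SY); d=np.asarray(p)[:2]-SH; return np.array([c*d[0]+s*d[1],-s*d[0]+c*d[1]])*1000
E
python3 - <<'E'
from h import *
im=manip.get_image("wrist")
for q in [(263,60),(383,60),(323,91),(101,92),(162,122)]:
    p=onz(im,*q,.043); print(q,np.round(p,4),np.round(loc(p),1))
E
```

```text
(263, 60) [0.5381 0.1142 0.043 ] [-109.3  107. ]
(383, 60) [0.5429 0.1743 0.043 ] [-108.6  167.2]
(323, 91) [0.5552 0.1431 0.043 ] [-94.2 136.9]
(101, 92) [0.5466 0.029  0.043 ] [-95.2  22.5]
(162, 122) [0.5639 0.057  0.043 ] [-79.8  51.5]
```

Request:
{"name": "arm_command", "arguments": {
  "targets": [
    [-1,0.07,0,0,0],
    [-2,0.13,0,0,0],
    [-3,0.2,0,0,0],
    [-4,0.27,0,0,0],
    [-5,0.34,0,0,0],
    [-5,0.34,0,0,0]
  ]
}}

```text
clock: 4.82
tcp_pos: [0.5889, 0.1413, 0.1273]
tcp_rot: [0.001, 0.039, 0.999, 0.0]
ft_force: [-6.3, -0.8, 13.1]
finger_gap: 0.0005
```

```bash
python3 - <<'E'
from h import *
st()
for n in ["wrist"]: save(manip.get_image(n),n+"4.png")
E
```

```text
t 4.82 tcp cm [58.89 14.13 12.73] gripyaw -0.079 zaxis [ 0.002  0.    -1.   ] F [-6.3 -0.8 13.1] gap 0.5
```

View pics/wrist4.png

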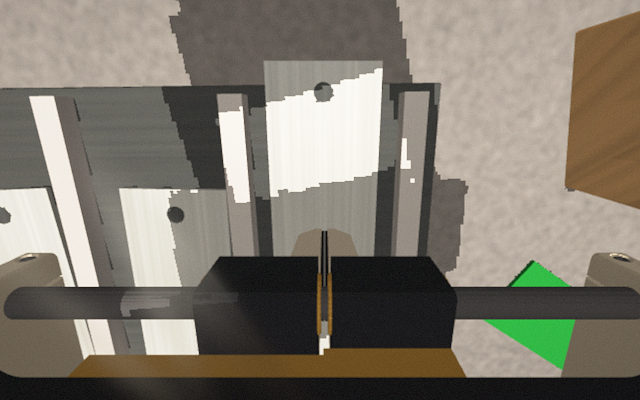

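Request:
{"name": "arm_command", "arguments": {
  "targets": [
    [-1,0.07,0,0,0],
    [-2,0.13,0,0,0],
    [-3,0.2,0,0,0],
    [-4,0.27,0,0,0],
    [-5,0.34,0,0,0],
    [-5,0.34,0,0,0],
    [-5,0.34,0.3,0,0],
    [-5,0.34,4,0,0]
  ]
}}

```text
clock: 5.53
tcp_pos: [0.5372, 0.144, 0.1605]
tcp_rot: [-0.004, 0.039, 0.999, -0.001]
ft_force: [-0.5, -0.6, -1.8]
finger_gap: 0.0002
```

```bash
python3 - <<'E'
from h import *
st()
im=manip.get_image("wrist"); save(im,"wrist5.png")
E
```

```text
t 5.53 tcp cm [53.72 14.4  16.05] gripyaw -0.079 zaxis [-0.008 -0.002 -1.   ] F [-0.5 -0.6 -1.8] gap 0.2
```

View pics/wrist5.png

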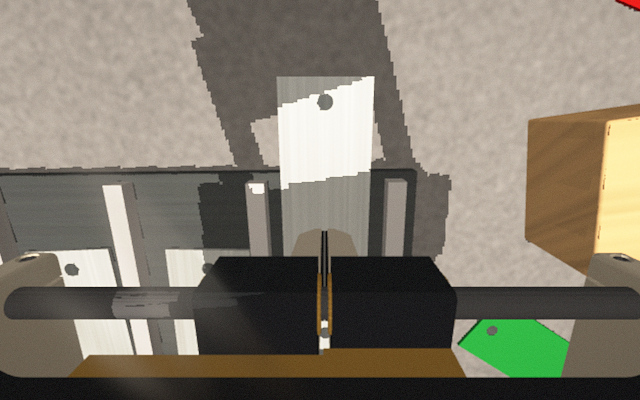

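```bash
cat >> h.py <<'E'
def end2(im,a,b,z=.0430):
    """front-end corners a,b (left,right pixels in wrist view) -> centre of strip, yaw"""
    A=onz(im,*a,z)[:2];B=onz(im,*b,z)[:2]; m=(A+B)/2; d=B-A   # B is +y side
    yaw=np.arctan2(d[1],d[0])-np.pi/2
    ex=np.array([np.cos(yaw),np.sin(yaw)])
    print("end mid",np.round(m,4),"width",np.round(np.linalg.norm(d)*1000,1),"yaw",round(yaw,3),"centre",np.round(m+ex*.1,4),"centre local",np.round(loc(m+ex*.1),1))
    return m,yaw,ex
E
python3 - <<'E'
from h import *
im=manip.get_image("wrist")
m,yaw,ex=end2(im,(277,77),(374,77))
h=onz(im,325,102,.043);print(h,loc(h))
g=m+ex*.037; print("grip",g,loc(g)); to(g[0],g[1],.10,-.075)
E
```

```text
end mid [0.4445 0.1524] width 62.6 yaw -0.08 centre [0.5441 0.1444] centre local [-105.3  137.5]
[0.45978615 0.15084967 0.043     ] [-189.89549374  138.24636804]
grip [0.48133541 0.14944967] [-168.30084862  138.29222636]
t 5.63 tcp cm [54.08 14.48 17.06] gripyaw -0.079 zaxis [ 0.006  0.001 -1.   ] F [0.2 0.3 0.5] gap 0.5
DELTA cm [-5.94  0.47  1.35] turn 0.004
```

Request:
{"name": "arm_command", "arguments": {
  "targets": [
    [-2,0.2,0,0,100],
    [-4,0.3,0,0,100],
    [-6.1,0.5,0,0,100],
    [-6.1,0.5,0,0,100],
    [-6.1,0.5,0,0,100],
    [-6.1,0.5,0,0,100],
    [-6.1,0.5,0,0,100]
  ]
}}

```text
clock: 6.22
tcp_pos: [0.479, 0.1494, 0.1658]
tcp_rot: [0.0, 0.039, 0.999, 0.0]
ft_force: [0.0, 0.7, -0.8]
finger_gap: 0.0428
```

```bash
python3 - <<'E'
from h import *
to(.4793,.1497,.0385,-.079)
im=manip.get_image("wrist"); save(im,"wrist6.png")
E
```

```text
t 6.22 tcp cm [47.9  14.94 16.58] gripyaw -0.079 zaxis [ 0. -0. -1.] F [ 0.   0.7 -0.8] gap 42.8
DELTA cm [ 0.03  0.03 -4.32] turn -0.0
```

View pics/wrist6.png

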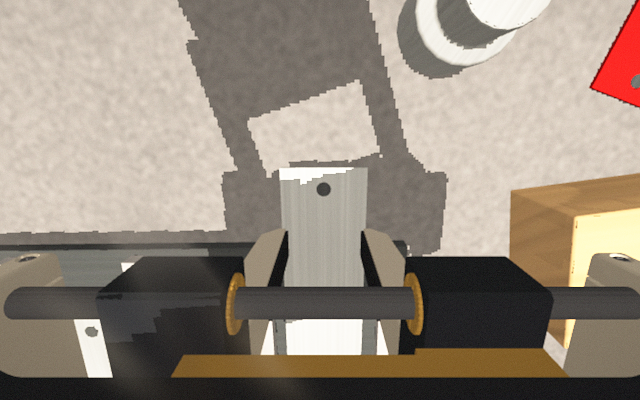

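Request:
{"name": "arm_command", "arguments": {
  "targets": [
    [0,0,0,0,100],
    [0,0,0,0,100],
    [0,0,0,0,100],
    [0,0,0,0,100],
    [0,0,0,0,100],
    [0,0,0,0,100],
    [0,0,-1,0,100],
    [0,0,-1,0,100]
  ]
}}

```text
clock: 6.93
tcp_pos: [0.4778, 0.1494, 0.1539]
tcp_rot: [-0.001, 0.039, 0.999, -0.0]
ft_force: [-0.2, -0.0, -0.4]
finger_gap: 0.0923
```

```bash
python3 - <<'E'
from h import *
to(.4793,.1497,.0385,-.079)
im=manip.get_image("wrist"); save(im,"wrist7.png")
E
```

```text
t 6.93 tcp cm [47.78 14.94 15.39] gripyaw -0.079 zaxis [-0.002 -0.    -1.   ] F [-0.2 -0.  -0.4] gap 92.3
DELTA cm [ 0.15  0.03 -3.13] turn -0.0
```

View pics/wrist7.png

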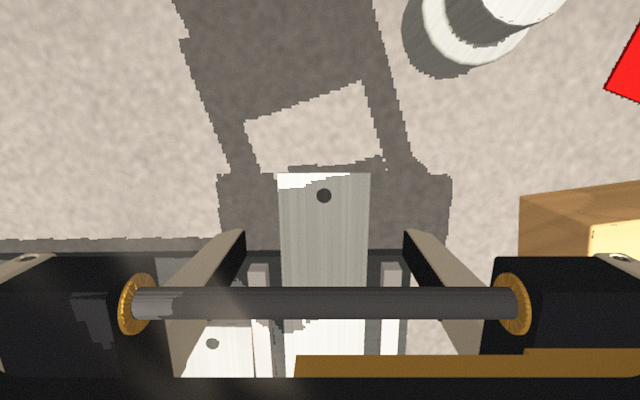

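Strip is centred between the open fingers. I'll descend and grip.

Request:
{"name": "arm_command", "arguments": {
  "targets": [
    [0,0,-1.5,0,100],
    [0,0,-2.8,0,100],
    [0,0,-3.1,0,100],
    [0,0,-3.1,0,100],
    [0,0,-3.1,0,100]
  ]
}}

```text
clock: 7.4
tcp_pos: [0.4783, 0.1495, 0.1248]
tcp_rot: [-0.0, 0.039, 0.999, -0.0]
ft_force: [-0.3, -0.3, -0.0]
finger_gap: 0.0931
```

```bash
python3 - <<'E'
from h import *
to(.4793,.1497,.0385,-.079)
E
```

```text
t 7.40 tcp cm [47.83 14.95 12.48] gripyaw -0.079 zaxis [-0. -0. -1.] F [-0.3 -0.3 -0. ] gap 93.1
DELTA cm [ 0.1   0.02 -0.22] turn -0.0
```

Request:
{"name": "arm_command", "arguments": {
  "targets": [
    [0,0,0,0,40],
    [0,0,0,0,40],
    [0,0,0,0,40],
    [0,0,0,0,40],
    [0,0,0,0,40],
    [0,0,0,0,40],
    [0,0,0,0,40],
    [0,0,0,0,40]
  ]
}}

```text
clock: 8.07
tcp_pos: [0.4784, 0.1495, 0.1249]
tcp_rot: [0.0, 0.039, 0.999, 0.0]
ft_force: [-0.3, 0.1, 0.7]
finger_gap: 0.0589
```

```bash
python3 - <<'E'
from h import *
to(.4793,.1497,.0385,-.079)
im=manip.get_image("wrist"); save(im,"wrist8.png")
E
```

```text
t 8.07 tcp cm [47.84 14.95 12.49] gripyaw -0.079 zaxis [ 0.  0. -1.] F [-0.3  0.1  0.7] gap 58.9
DELTA cm [ 0.09  0.02 -0.23] turn -0.0
```

View pics/wrist8.png

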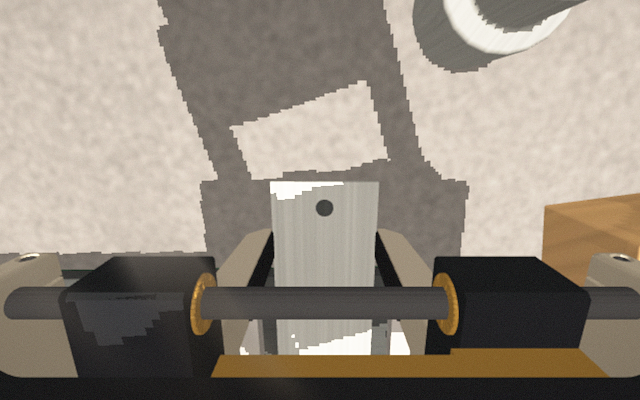

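The tip is only just below the strip's lower face. I'll regrip 2.3 mm lower.

Request:
{"name": "arm_command", "arguments": {
  "targets": [
    [0,0,0,0,80],
    [0,0,0,0,80],
    [0,0,0,0,80],
    [0,0,-0.23,0,80],
    [0,0,-0.23,0,80],
    [0,0,-0.23,0,40],
    [0,0,-0.23,0,40],
    [0,0,-0.23,0,40]
  ]
}}

```text
clock: 8.78
tcp_pos: [0.4783, 0.1495, 0.1225]
tcp_rot: [0.0, 0.039, 0.999, -0.0]
ft_force: [0.0, -0.5, 0.1]
finger_gap: 0.0591
```

Request:
{"name": "arm_command", "arguments": {
  "targets": [
    [0,0,0,0,40],
    [0,0,0,0,40],
    [0,0,0.5,0,40],
    [0,0,1.5,0,40],
    [0,0,3,0,40],
    [0,0,5,0,40],
    [0,0,7,0,40],
    [0,0,8,0,40]
  ]
}}

```text
clock: 9.45
tcp_pos: [0.4788, 0.1496, 0.2058]
tcp_rot: [0.001, 0.039, 0.999, 0.0]
ft_force: [0.4, 0.9, -1.3]
finger_gap: 0.0592
```

```bash
python3 - <<'E'
from h import *
st()
im=manip.get_image("wrist"); save(im,"wrist9.png")
save(manip.get_image("side"),"side9.png",(200,40,500,280),2.5)
E
```

```text
t 9.45 tcp cm [47.88 14.96 20.58] gripyaw -0.079 zaxis [ 0.003  0.001 -1.   ] F [ 0.4  0.9 -1.3] gap 59.2
```

View pics/wrist9.png

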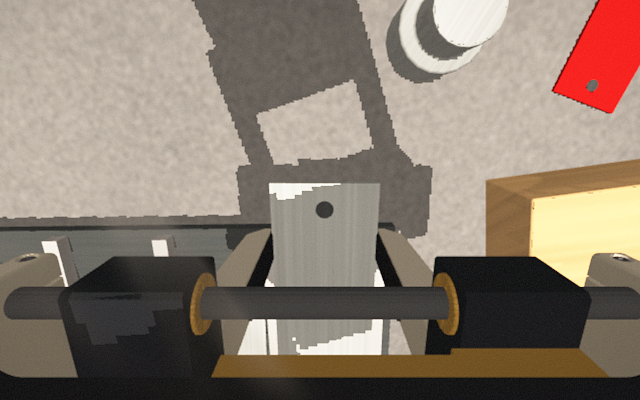

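View pics/side9.png

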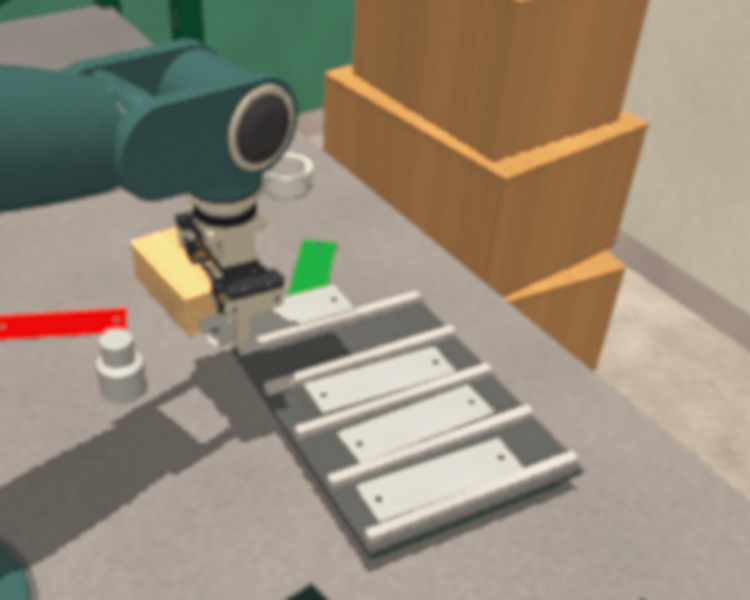

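```bash
cat >> h.py <<'E'
BC=np.array([.5224,.3972]);BY=.063
def held(im,a,b):
    """measured strip in hand: offset of strip centre from tcp in gripper frame (x along strip)"""
    s,gy=st(); z=s["tcp_pos"][2]-manip.nose_length+.0031+.0015
    m,yaw,ex=end2(im,a,b,z); c=m+ex*.1; d=c-s["tcp_pos"][:2]
    g=np.array([np.cos(gy),np.sin(gy)]); gn=np.array([-g[1],g[0]])
    print("offset along,across mm",np.round([d@g*1000,d@gn*1000],1),"relyaw",round(yaw-gy,3)); return d@g,d@gn,yaw-gy
E
python3 - <<'E'
from h import *
im=manip.get_image("wrist")
ox,oy,dy=held(im,(268.5,183.5),(380.5,183.5))
gy=BY-0; g=np.array([np.cos(gy),np.sin(gy)]); gn=np.array([-g[1],g[0]])
t=BC-ox*g-0*gn; print(t); to(t[0],t[1],.105,gy)
E
```

```text
t 9.60 tcp cm [47.85 14.95 20.3 ] gripyaw -0.079 zaxis [ 0.001  0.    -1.   ] F [ 0.7 -0.6 -1.9] gap 59.2
end mid [0.4426 0.1519] width 61.4 yaw -0.08 centre [0.5423 0.1439] centre local [-107.1  136.9]
offset along,across mm [64.1 -0.5] relyaw -0.001
[0.45846181 0.39316656]
t 9.60 tcp cm [47.85 14.95 20.3 ] gripyaw -0.079 zaxis [ 0.001  0.    -1.   ] F [ 0.7 -0.6 -1.9] gap 59.2
DELTA cm [-2.   24.36 -1.39] turn 0.142
```

Request:
{"name": "arm_command", "arguments": {
  "targets": [
    [0,3,0,0.02,40],
    [-0.3,6,0,0.04,40],
    [-0.6,9,0,0.06,40],
    [-0.9,12,0,0.08,40],
    [-1.2,15,0,0.1,40],
    [-1.5,18,0,0.12,40],
    [-1.8,21.5,0,0.142,40],
    [-2,24.4,0,0.142,40]
  ]
}}

```text
clock: 10.27
tcp_pos: [0.4574, 0.3952, 0.2007]
tcp_rot: [-0.001, -0.032, 0.999, -0.0]
ft_force: [0.6, 0.2, -0.4]
finger_gap: 0.059
```

Request:
{"name": "arm_command", "arguments": {
  "targets": [
    [0,0,0,0,40],
    [0,0,0,0,40],
    [0,0,0,0,40]
  ]
}}

```text
clock: 10.52
tcp_pos: [0.458, 0.393, 0.2011]
tcp_rot: [-0.001, -0.032, 0.999, -0.001]
ft_force: [-0.4, -0.3, -0.7]
finger_gap: 0.0591
```

```bash
python3 - <<'E'
from h import *
to(.4585,.3932,.105,.063)
im=manip.get_image("wrist"); save(im,"wrist10.png")
for c in [(-.05,.09),(-.05,-.09),(.05,.09),(.05,-.09)]:
    R=np.array([[np.cos(BY),-np.sin(BY)],[np.sin(BY),np.cos(BY)]]);p=R@np.array(c)+BC
    print(c,proj(im,[*p,.07]))
E
```

```text
t 10.52 tcp cm [45.8  39.3  20.11] gripyaw 0.063 zaxis [-0.001 -0.001 -1.   ] F [-0.4 -0.3 -0.7] gap 59.1
DELTA cm [ 0.05  0.02 -1.2 ] turn -0.0
(-0.05, 0.09) [445.54640019 235.41340771]
(-0.05, -0.09) [205.95778963 235.41374911]
(0.05, 0.09) [432.98072932 346.50381438]
(0.05, -0.09) [218.25723772 346.41969932]
```

View pics/wrist10.png

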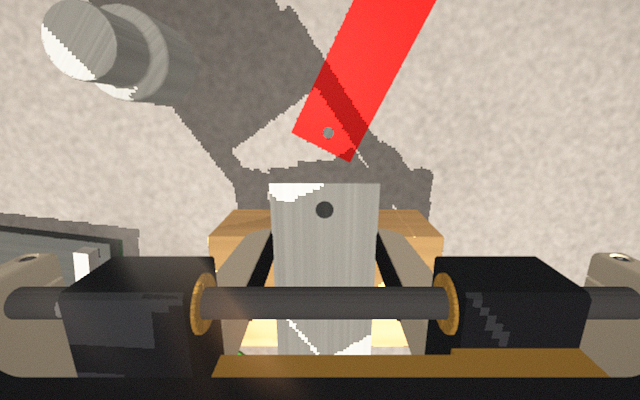

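```bash
python3 - <<'E'
from h import *
im=manip.get_image("wrist"); save(im,"wrist10c.png",(190,195,460,365),2.9)
E
```

```text
(no output)
```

View pics/wrist10c.png

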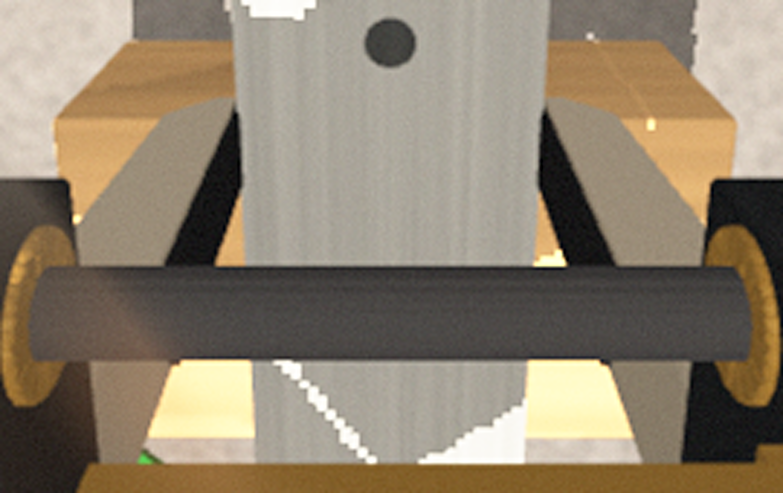

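The block's top edge matches the prediction within about 1 mm, at row 235.7 and corners 209 and 444. I'll shift +1 mm in y and lower.

Request:
{"name": "arm_command", "arguments": {
  "targets": [
    [0,0.1,-1.5,0,40],
    [0,0.1,-3,0,40],
    [0,0.1,-4,0,40],
    [0,0.1,-4.5,0,40],
    [0,0.1,-4.7,0,40],
    [0,0.1,-4.7,0,40],
    [0,0.1,-4.7,0,40]
  ]
}}

```text
clock: 11.2
tcp_pos: [0.4585, 0.3945, 0.1559]
tcp_rot: [0.0, -0.032, 1.0, 0.0]
ft_force: [-0.1, 0.5, -1.0]
finger_gap: 0.0589
```

```bash
python3 - <<'E'
from h import *
to(.4585,.3942,.0684,.063)
im=manip.get_image("wrist"); save(im,"wrist11.png")
E
```

```text
t 11.20 tcp cm [45.85 39.45 15.59] gripyaw 0.063 zaxis [ 0.  0. -1.] F [-0.1  0.5 -1. ] gap 58.9
DELTA cm [-0.   -0.03 -0.34] turn -0.0
```

View pics/wrist11.png

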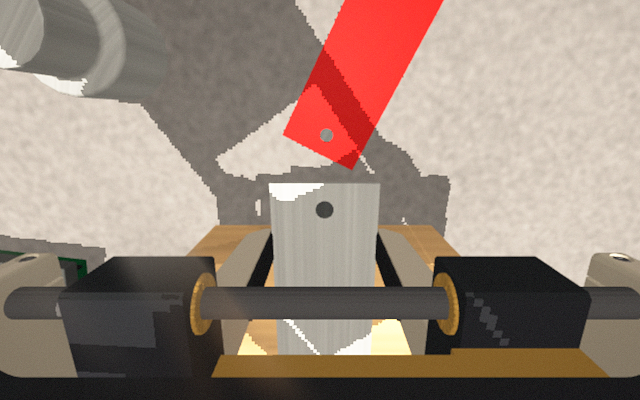

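Request:
{"name": "arm_command", "arguments": {
  "targets": [
    [0,0,-0.2,0,40],
    [0,0,-0.3,0,40],
    [0,0,-0.3,0,40],
    [0,0,-0.3,0,40]
  ]
}}

```text
clock: 11.58
tcp_pos: [0.4584, 0.3945, 0.1526]
tcp_rot: [0.0, -0.032, 1.0, 0.0]
ft_force: [0.9, 0.7, -0.6]
finger_gap: 0.0591
```

Request:
{"name": "arm_command", "arguments": {
  "targets": [
    [0,0,0,0,70],
    [0,0,0,0,70],
    [0,0,0,0,80],
    [0,0,0,0,90],
    [0,0,0,0,100],
    [0,0,0,0,100]
  ]
}}

```text
clock: 12.08
tcp_pos: [0.4583, 0.3945, 0.1525]
tcp_rot: [0.0, -0.032, 1.0, 0.0]
ft_force: [0.3, -0.1, -0.2]
finger_gap: 0.0874
```

Request:
{"name": "arm_command", "arguments": {
  "targets": [
    [0,0,0.5,0,100],
    [0,0,2,0,100],
    [0,0,4,0,100],
    [0,0,6,0,100],
    [0,0,8,0,100]
  ]
}}

```text
clock: 12.5
tcp_pos: [0.4583, 0.3944, 0.2337]
tcp_rot: [0.0, -0.032, 1.0, 0.0]
ft_force: [-0.4, -0.4, 0.1]
finger_gap: 0.0928
```

```bash
python3 - <<'E'
from h import *
st()
im=manip.get_image("wrist"); save(im,"wrist12.png")
E
```

```text
t 12.50 tcp cm [45.83 39.44 23.37] gripyaw 0.063 zaxis [ 0.  0. -1.] F [-0.4 -0.4  0.1] gap 92.8
```

View pics/wrist12.png

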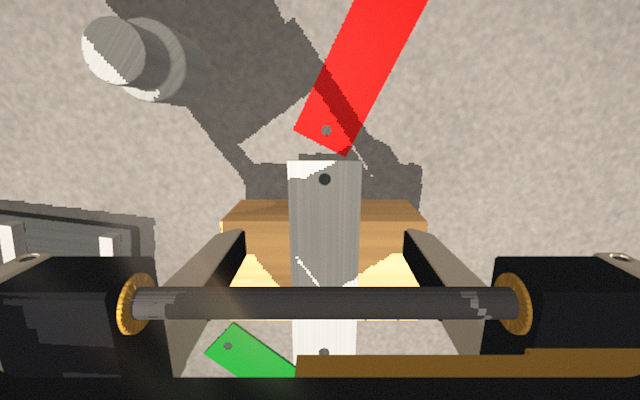

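Strip 1 is down and centred: it spans columns 287–361 and the block 221–427. Next is lane 2.

Request:
{"name": "arm_command", "arguments": {
  "targets": [
    [2.4,-4,-0.5,-0.02,0],
    [4.8,-8,-1,-0.04,0],
    [7.2,-12,-1.5,-0.06,0],
    [9.6,-16,-2,-0.08,0],
    [11.5,-19,-2.5,-0.1,0],
    [13.5,-22,-3,-0.12,0],
    [15,-25,-3.5,-0.14,0],
    [17,-28,-4,-0.143,0]
  ]
}}

```text
clock: 13.22
tcp_pos: [0.629, 0.1121, 0.1925]
tcp_rot: [0.0, 0.041, 0.999, -0.0]
ft_force: [1.0, -0.4, -0.1]
finger_gap: 0.0438
```

Request:
{"name": "arm_command", "arguments": {
  "targets": [
    [1,-3,0,0,0],
    [2,-5.5,0,0,0],
    [2,-6.5,0,0,0],
    [2,-6.5,0,0,0],
    [2,-6.5,0,0,0],
    [2,-6.5,0,0,0]
  ]
}}

```text
clock: 13.72
tcp_pos: [0.648, 0.0507, 0.1927]
tcp_rot: [0.0, 0.039, 0.999, 0.0]
ft_force: [-0.3, 0.2, 0.7]
finger_gap: 0.0041
```

```bash
python3 - <<'E'
from h import *
to(.6487,.0492,.0445,-.08)
strips_on_shelf("top")
im=manip.get_image("wrist"); save(im,"wrist13.png")
E
```

```text
t 13.72 tcp cm [64.8   5.07 19.27] gripyaw -0.079 zaxis [ 0.  0. -1.] F [-0.3  0.2  0.7] gap 4.1
DELTA cm [ 0.07 -0.15 -6.41] turn -0.001
top lane 0 local c [ -18.6 -141.1] size [201.  61.] a -0.027 world [ 61.2  -13.93] yaw -0.094
top lane 1 local c [  4.4 -55.5] size [199.  41.] a 0.028 world [64.07 -5.55] yaw -0.039
```

View pics/wrist13.png

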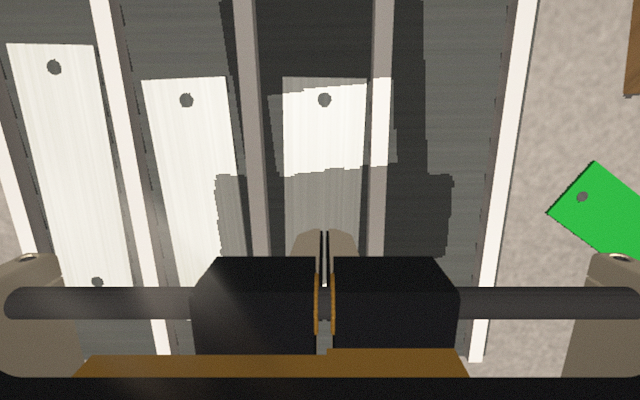

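Request:
{"name": "arm_command", "arguments": {
  "targets": [
    [0,-0.1,-3,0,0],
    [0,-0.1,-5.5,0,0],
    [0,-0.1,-6.3,0,0],
    [0,-0.1,-6.5,0,0],
    [0,-0.1,-6.6,0,0],
    [0,-0.1,-6.7,0,0],
    [0,-0.1,-6.7,0,0]
  ]
}}

```text
clock: 14.4
tcp_pos: [0.6484, 0.0494, 0.1274]
tcp_rot: [0.0, 0.039, 0.999, 0.0]
ft_force: [-5.7, -0.6, 11.5]
finger_gap: 0.0004
```

```bash
python3 - <<'E'
from h import *
st()
im=manip.get_image("wrist"); save(im,"wrist14.png")
E
```

```text
t 14.40 tcp cm [64.84  4.94 12.74] gripyaw -0.079 zaxis [ 0.001  0.    -1.   ] F [-5.7 -0.6 11.5] gap 0.4
```

View pics/wrist14.png

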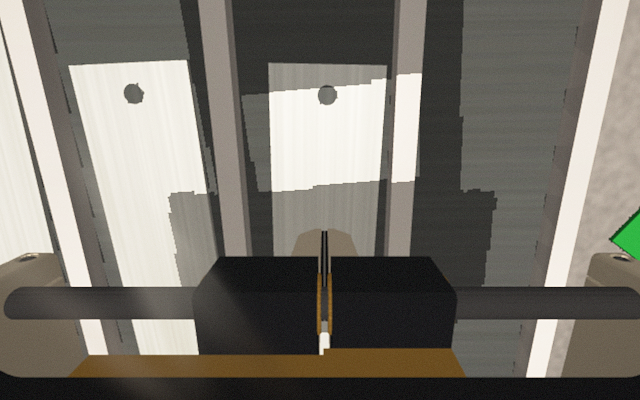

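Request:
{"name": "arm_command", "arguments": {
  "targets": [
    [-0.7,0.05,0,0,0],
    [-1.4,0.1,0,0,0],
    [-2.1,0.15,0,0,0],
    [-2.8,0.2,0,0,0],
    [-3.5,0.25,0,0,0],
    [-4.2,0.3,0,0,0],
    [-4.9,0.35,0,0,0],
    [-5.6,0.4,0,0,0]
  ]
}}

```text
clock: 15.12
tcp_pos: [0.5928, 0.0533, 0.1274]
tcp_rot: [0.002, 0.039, 0.999, 0.0]
ft_force: [4.2, -2.0, 6.5]
finger_gap: 0.0008
```

```bash
python3 - <<'E'
from h import *
st()
im=manip.get_image("wrist"); save(im,"wrist15.png")
E
```

```text
t 15.12 tcp cm [59.28  5.33 12.74] gripyaw -0.079 zaxis [ 0.003  0.    -1.   ] F [ 4.2 -2.   6.5] gap 0.8
```

View pics/wrist15.png

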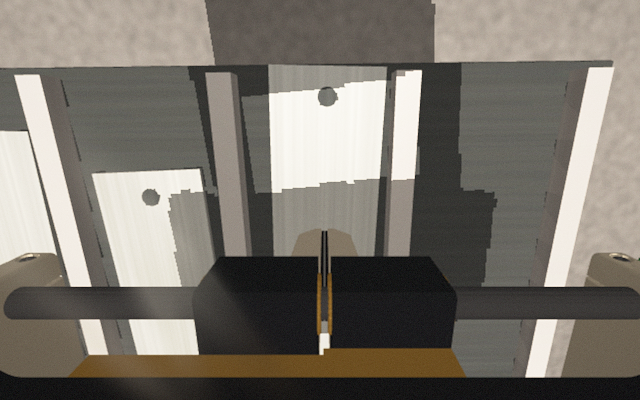

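Request:
{"name": "arm_command", "arguments": {
  "targets": [
    [-0.9,0.06,0,0,0],
    [-1.8,0.12,0,0,0],
    [-2.7,0.18,0,0,0],
    [-3.6,0.24,0,0,0],
    [-4.5,0.3,0,0,0],
    [-5.4,0.36,0,0,0],
    [-5.7,0.38,0,0,0],
    [-5.7,0.38,0,0,0]
  ]
}}

```text
clock: 15.83
tcp_pos: [0.5352, 0.057, 0.1273]
tcp_rot: [0.001, 0.039, 0.999, 0.0]
ft_force: [-4.4, 0.3, 13.1]
finger_gap: 0.0007
```

Request:
{"name": "arm_command", "arguments": {
  "targets": [
    [0,0,0.5,0,0],
    [0,0,3,0,0],
    [-2,0.2,5,0,100],
    [-5,0.4,5,0,100],
    [-6.2,0.5,5,0,100],
    [-6.2,0.5,5,0,100],
    [-6.2,0.5,5,0,100],
    [-6.2,0.5,5,0,100]
  ]
}}

```text
clock: 16.5
tcp_pos: [0.4738, 0.0615, 0.1758]
tcp_rot: [0.0, 0.04, 0.999, 0.0]
ft_force: [-0.1, -0.3, -0.5]
finger_gap: 0.0359
```

Request:
{"name": "arm_command", "arguments": {
  "targets": [
    [0,0,-1,0,100],
    [0,0,-1,0,100],
    [0,0,-1,0,100],
    [0,0,-1,0,100],
    [0,0,-1,0,100]
  ]
}}

```text
clock: 16.92
tcp_pos: [0.4735, 0.0613, 0.1653]
tcp_rot: [-0.0, 0.04, 0.999, -0.0]
ft_force: [-0.5, 0.6, -0.1]
finger_gap: 0.0692
```

```bash
python3 - <<'E'
from h import *
st()
im=manip.get_image("wrist"); save(im,"wrist16.png")
E
```

```text
t 16.92 tcp cm [47.35  6.13 16.53] gripyaw -0.080 zaxis [-0. -0. -1.] F [-0.5  0.6 -0.1] gap 69.2
```

View pics/wrist16.png

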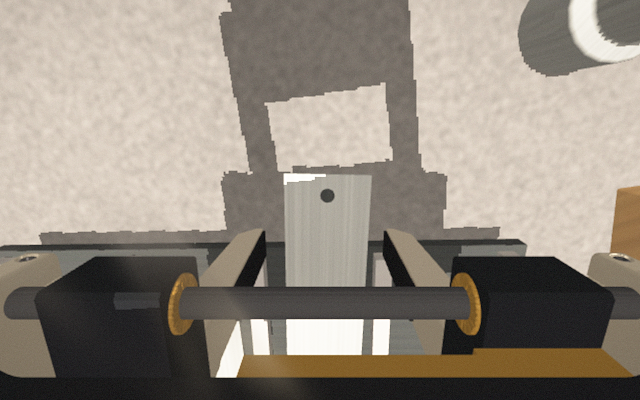

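```bash
python3 - <<'E'
from h import *
im=manip.get_image("wrist")
m,yaw,ex=end2(im,(284.5,174.5),(372,176))
g=m+ex*.036; print(np.round(loc(g),1)); to(g[0],g[1],.0385,yaw)
m,yaw,ex=end2(im,(284.5,174.5),(372,176),.0415)
E
```

```text
end mid [0.4408 0.0659] width 59.7 yaw -0.098 centre [0.5403 0.0561] centre local [-103.2   49.1]
[-167.2   51.1]
t 17.02 tcp cm [47.35  6.13 16.55] gripyaw -0.080 zaxis [ 0.  0. -1.] F [-0.4 -0.2  0.8] gap 77.4
DELTA cm [ 0.32  0.11 -4.29] turn -0.018
end mid [0.4411 0.0659] width 60.1 yaw -0.098 centre [0.5406 0.056 ] centre local [-102.9   49.1]
```

Request:
{"name": "arm_command", "arguments": {
  "targets": [
    [0.2,0.1,-1,-0.018,100],
    [0.2,0.1,-2.5,-0.018,100],
    [0.2,0.1,-4,-0.018,100],
    [0.2,0.1,-4.3,-0.018,100],
    [0.2,0.1,-4.3,-0.018,100],
    [0.2,0.1,-4.3,-0.018,40],
    [0.2,0.1,-4.3,-0.018,40],
    [0.2,0.1,-4.3,-0.018,40]
  ]
}}

```text
clock: 17.68
tcp_pos: [0.4757, 0.0623, 0.1232]
tcp_rot: [0.001, 0.049, 0.999, 0.0]
ft_force: [0.3, 0.3, -0.1]
finger_gap: 0.0774
```

Request:
{"name": "arm_command", "arguments": {
  "targets": [
    [0,0,0,0,40],
    [0,0,0,0,40],
    [0,0,0,0,40],
    [0,0,0,0,40]
  ]
}}

```text
clock: 18.02
tcp_pos: [0.4754, 0.0623, 0.1227]
tcp_rot: [0.0, 0.049, 0.999, 0.0]
ft_force: [-0.1, 0.9, 2.9]
finger_gap: 0.0591
```

Request:
{"name": "arm_command", "arguments": {
  "targets": [
    [0,0,0,0,40],
    [0,0,0.5,0,40],
    [0,0,2,0,40],
    [0,0,4,0,40],
    [0,0,6,0,40],
    [0,0,8,0,40],
    [0,0,8,0,40],
    [0,0,8,0,40]
  ]
}}

```text
clock: 18.68
tcp_pos: [0.4755, 0.0623, 0.2031]
tcp_rot: [0.001, 0.049, 0.999, 0.0]
ft_force: [-0.0, 0.1, -1.5]
finger_gap: 0.0589
```

```bash
python3 - <<'E'
from h import *
st()
im=manip.get_image("wrist"); save(im,"wrist17.png",(200,150,450,370),3)
E
```

```text
t 18.68 tcp cm [47.55  6.23 20.31] gripyaw -0.098 zaxis [ 0.002  0.    -1.   ] F [-0.   0.1 -1.5] gap 58.9
```

View pics/wrist17.png

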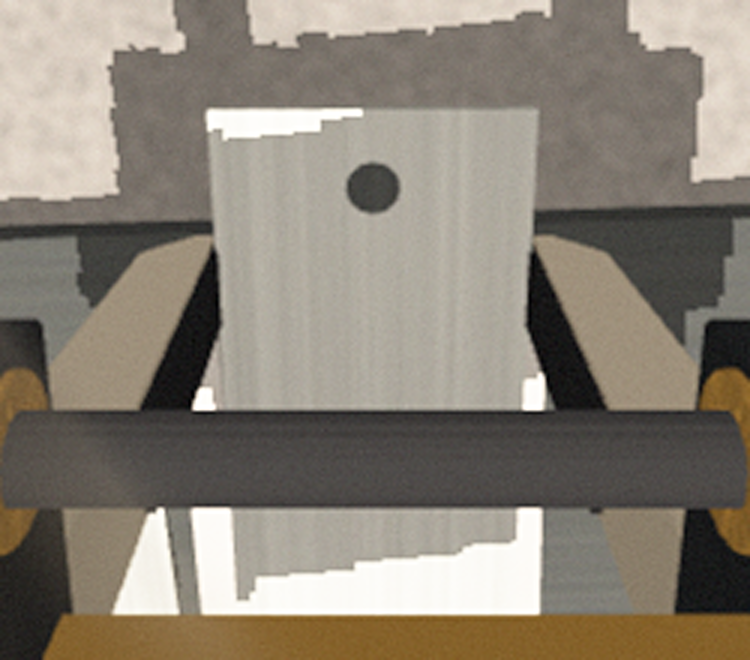

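```bash
cat >> h.py <<'E'
T1=np.array([.4584,.3945]);OX1=.0641
def place(im,a,b):
    ox,oy,dy=held(im,a,b); g=np.array([np.cos(BY),np.sin(BY)]); gn=np.array([-g[1],g[0]])
    t=T1+g*(OX1-ox)+gn*(-.0005-oy); print(t); to(t[0],t[1],.117,BY-dy-(-.001))
E
python3 - <<'E'
from h import *
im=manip.get_image("wrist")
place(im,(268.3,186),(379.7,186))
E
```

```text
t 18.78 tcp cm [47.5   6.23 20.14] gripyaw -0.098 zaxis [-0.001 -0.    -1.   ] F [-1.  -0.  -0.2] gap 59.3
end mid [0.4398 0.0648] width 60.8 yaw -0.099 centre [0.5393 0.0549] centre local [-104.1   47.9]
offset along,across mm [64.7 -1. ] relyaw -0.001
[0.45772035 0.39495878]
t 18.78 tcp cm [47.5   6.23 20.14] gripyaw -0.098 zaxis [-0.001 -0.    -1.   ] F [-1.  -0.  -0.2] gap 59.3
DELTA cm [-1.730e+00  3.327e+01 -3.000e-02] turn 0.163
```

Request:
{"name": "arm_command", "arguments": {
  "targets": [
    [0,4,0,0.02,40],
    [-0.3,8,0,0.04,40],
    [-0.6,12,0,0.06,40],
    [-0.9,16,0,0.08,40],
    [-1.1,20,0,0.1,40],
    [-1.3,24,0,0.12,40],
    [-1.5,28,0,0.14,40],
    [-1.7,32,0,0.161,40]
  ]
}}

```text
clock: 19.45
tcp_pos: [0.4574, 0.3842, 0.2008]
tcp_rot: [-0.001, -0.032, 0.999, -0.001]
ft_force: [0.4, -1.0, -1.2]
finger_gap: 0.0591
```

Request:
{"name": "arm_command", "arguments": {
  "targets": [
    [0,1.2,0,0,40],
    [0,1.2,0,0,40],
    [0,1.2,0,0,40],
    [0,1.2,0,0,40]
  ]
}}

```text
clock: 19.78
tcp_pos: [0.4583, 0.3933, 0.2016]
tcp_rot: [-0.0, -0.031, 1.0, -0.001]
ft_force: [-0.2, -0.6, -0.5]
finger_gap: 0.0593
```

```bash
python3 - <<'E'
from h import *
to(.4577,.3946,.117,.063)
im=manip.get_image("wrist"); save(im,"wrist18.png")
E
```

```text
t 19.78 tcp cm [45.83 39.33 20.16] gripyaw 0.063 zaxis [-0.001 -0.001 -1.   ] F [-0.2 -0.6 -0.5] gap 59.3
DELTA cm [-0.06  0.13 -0.05] turn 0.0
```

View pics/wrist18.png

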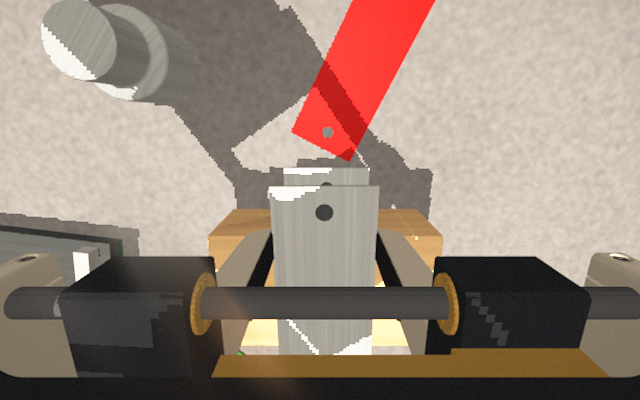

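Request:
{"name": "arm_command", "arguments": {
  "targets": [
    [0,0.13,-1.5,0,40],
    [-0.06,0.13,-3,0,40],
    [-0.06,0.13,-4,0,40],
    [-0.06,0.13,-4.2,0,40],
    [-0.06,0.13,-4.2,0,40],
    [-0.06,0.13,-4.2,0,40],
    [-0.06,0.13,-4.2,0,40]
  ]
}}

```text
clock: 20.42
tcp_pos: [0.458, 0.3956, 0.1612]
tcp_rot: [0.0, -0.032, 1.0, 0.0]
ft_force: [1.1, 0.1, -0.9]
finger_gap: 0.059
```

```bash
python3 - <<'E'
from h import *
to(.4577,.3946,.0735,.063)
im=manip.get_image("wrist"); save(im,"wrist19.png",(200,150,450,370),3)
E
```

```text
t 20.42 tcp cm [45.8  39.56 16.12] gripyaw 0.063 zaxis [ 0.001  0.001 -1.   ] F [ 1.1  0.1 -0.9] gap 59.0
DELTA cm [-0.03 -0.1  -0.36] turn -0.0
```

View pics/wrist19.png

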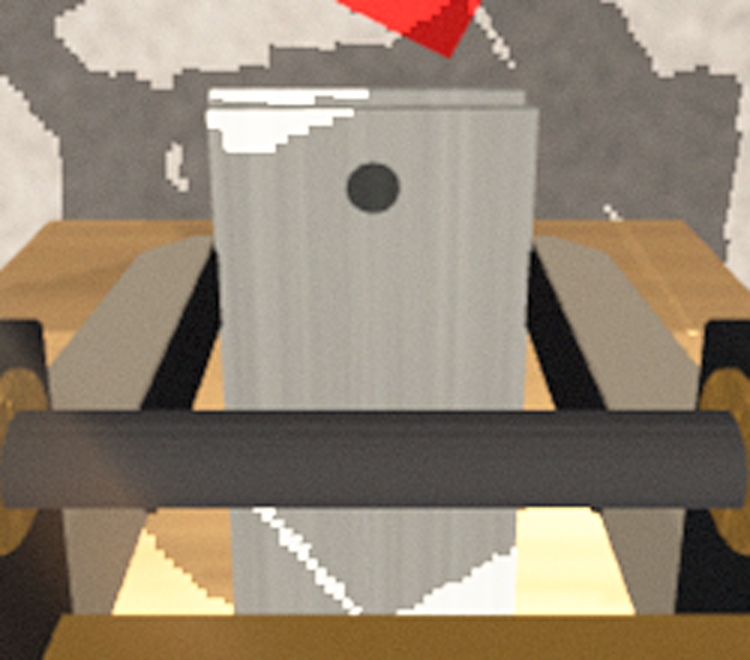

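```bash
python3 - <<'E'
from h import *
im=manip.get_image("wrist")
s,gy=st();zu=s["tcp_pos"][2]-.0841+.0046
u=end2(im,(200+207/3,150+108/3),(200+538/3,150+108/3),zu)
l=end2(im,(200+207/3,150+90/3),(200+525.5/3,150+90/3),.073)
im=manip.get_image("wrist")
E
```

```text
t 20.52 tcp cm [45.8  39.57 16.12] gripyaw 0.063 zaxis [ 0.001  0.001 -1.   ] F [-0.3  0.1 -1.4] gap 58.6
end mid [0.4225 0.3927] width 60.0 yaw 0.062 centre [0.5223 0.3989] centre local [-144.2  389.9]
end mid [0.4211 0.3914] width 60.5 yaw 0.062 centre [0.5209 0.3976] centre local [-145.4  388.5]
```

Request:
{"name": "arm_command", "arguments": {
  "targets": [
    [-0.1,-0.13,0,0,40],
    [-0.1,-0.13,-0.2,0,40],
    [-0.1,-0.13,-0.36,0,40],
    [-0.1,-0.13,-0.36,0,40],
    [-0.1,-0.13,-0.36,0,40],
    [-0.1,-0.13,-0.36,0,40]
  ]
}}

```text
clock: 21.07
tcp_pos: [0.4568, 0.3943, 0.157]
tcp_rot: [0.0, -0.032, 1.0, -0.0]
ft_force: [-0.1, -1.4, 4.3]
finger_gap: 0.0589
```

```bash
python3 - <<'E'
from h import *
to(.4577,.3946,.0735,.063)
im=manip.get_image("wrist"); save(im,"wrist20.png",(200,150,450,370),3)
E
```

```text
t 21.07 tcp cm [45.68 39.43 15.7 ] gripyaw 0.063 zaxis [ 0. -0. -1.] F [-0.1 -1.4  4.3] gap 58.9
DELTA cm [0.09 0.03 0.06] turn -0.0
```

View pics/wrist20.png

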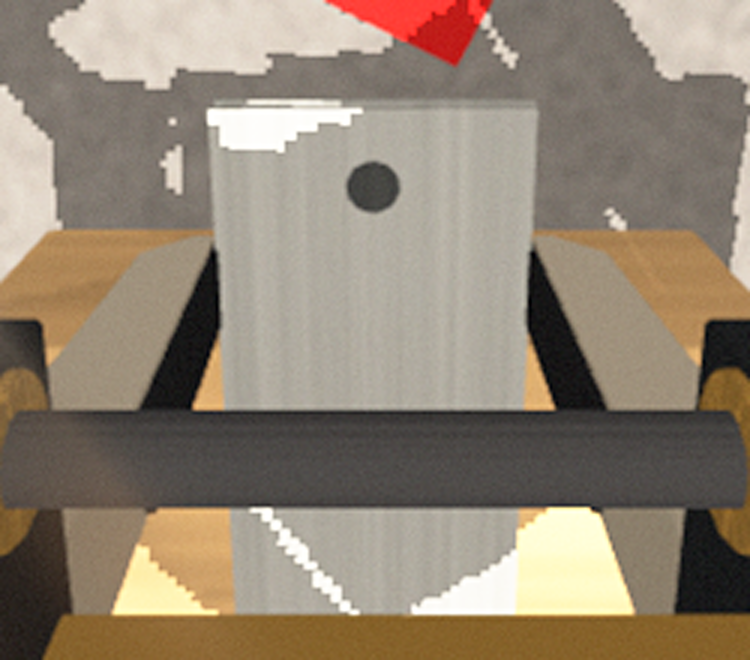

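Request:
{"name": "arm_command", "arguments": {
  "targets": [
    [0,0,0.05,0,40],
    [0,0,0.05,0,60],
    [0,0,0.05,0,75],
    [0,0,0.05,0,90],
    [0,0,0.05,0,100],
    [0,0,0.05,0,100],
    [0,0,0.05,0,100]
  ]
}}

```text
clock: 21.7
tcp_pos: [0.4567, 0.3943, 0.1573]
tcp_rot: [-0.0, -0.032, 1.0, -0.0]
ft_force: [-0.2, 0.5, 0.2]
finger_gap: 0.0878
```

Request:
{"name": "arm_command", "arguments": {
  "targets": [
    [0,0,0.5,0,100],
    [0,0,2,0,100],
    [0,0,4,0,100],
    [0,0,6,0,100],
    [0,0,8,0,100],
    [0,0,8,0,100]
  ]
}}

```text
clock: 22.2
tcp_pos: [0.4574, 0.3949, 0.2422]
tcp_rot: [0.002, -0.032, 0.999, 0.002]
ft_force: [0.2, 0.6, 1.2]
finger_gap: 0.093
```

```bash
python3 - <<'E'
from h import *
st()
im=manip.get_image("wrist"); save(im,"wrist21.png",(200,140,450,360),3)
E
```

```text
t 22.20 tcp cm [45.74 39.49 24.22] gripyaw 0.063 zaxis [ 0.004  0.003 -1.   ] F [0.2 0.6 1.2] gap 93.0
```

View pics/wrist21.png

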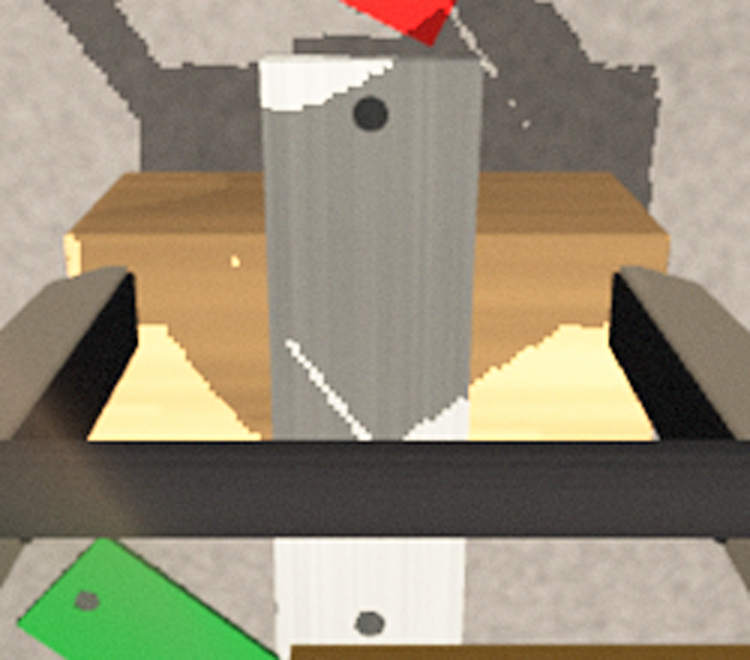

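The pile of two looks square. Lane 1 next.

Request:
{"name": "arm_command", "arguments": {
  "targets": [
    [1.7,-4,0,-0.02,0],
    [3.4,-8,-1,-0.04,0],
    [5.1,-12,-2,-0.06,0],
    [6.8,-16,-3,-0.08,0],
    [8.4,-19.5,-3.5,-0.1,0],
    [9.8,-23,-4,-0.112,0],
    [11.2,-26.5,-5,-0.112,0],
    [12.5,-30,-5,-0.112,0]
  ]
}}

```text
clock: 22.92
tcp_pos: [0.5814, 0.092, 0.1847]
tcp_rot: [-0.001, 0.025, 1.0, -0.0]
ft_force: [0.1, 0.6, -0.1]
finger_gap: 0.0442
```

Request:
{"name": "arm_command", "arguments": {
  "targets": [
    [1.5,-3.5,0,0,0],
    [3,-7,0,0,0],
    [4.5,-10.5,0,0,0],
    [5.9,-14,0,0,0],
    [5.9,-14,0,0,0],
    [5.9,-14,0,0,0],
    [5.9,-14,0,0,0]
  ]
}}

```text
clock: 23.5
tcp_pos: [0.6403, -0.0455, 0.1864]
tcp_rot: [-0.001, 0.025, 1.0, 0.0]
ft_force: [0.2, 0.3, 0.2]
finger_gap: 0.0008
```

```bash
python3 - <<'E'
from h import *
to(.6413,-.0451,.042,-.05)
strips_on_shelf("top")
im=manip.get_image("wrist"); save(im,"wrist22.png")
im=manip.get_image("top"); save(im,"top22.png")
E
```

```text
t 23.50 tcp cm [64.03 -4.55 18.64] gripyaw -0.049 zaxis [-0.001  0.    -1.   ] F [0.2 0.3 0.2] gap 0.8
DELTA cm [ 0.1   0.04 -6.03] turn -0.001
top lane 0 local c [ -20.6 -151.4] size [200.  58.] a 0.097 world [ 60.94 -14.95] yaw 0.03
```

View pics/wrist22.png

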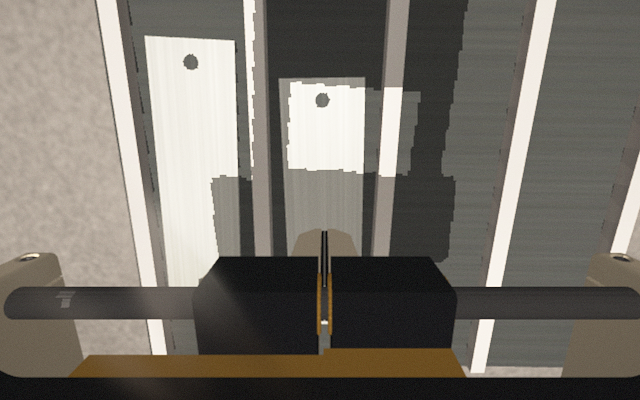

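View pics/top22.png

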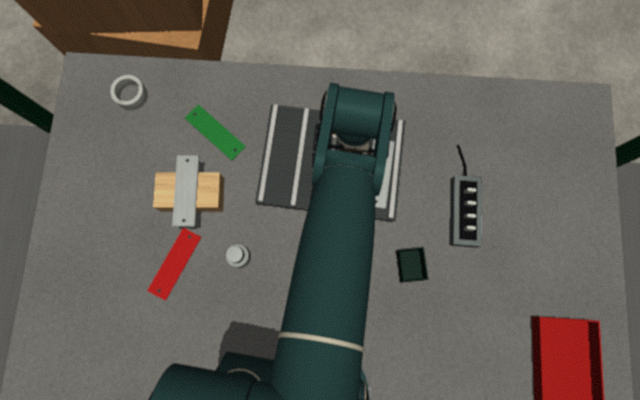

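Request:
{"name": "arm_command", "arguments": {
  "targets": [
    [0,0,-3,0,0],
    [0,0,-5,0,0],
    [0,0,-5.7,0,0],
    [0,0,-5.9,0,0],
    [0,0,-6,0,0],
    [0,0,-6.1,0,0],
    [0,0,-6.1,0,0],
    [0,0,-6.1,0,0]
  ]
}}

```text
clock: 24.32
tcp_pos: [0.641, -0.0454, 0.1274]
tcp_rot: [0.001, 0.024, 1.0, 0.0]
ft_force: [-2.5, 2.8, 6.5]
finger_gap: 0.0004
```

```bash
cat >> h.py <<'E'
def pile(cam="top",z=.076):
    im=manip.get_image(cam);C=cloud(im)
    hsv=cv2.cvtColor(im["pixels"],cv2.COLOR_RGB2HSV)
    m=((hsv[...,1]<45)&(hsv[...,2]>100)&(C[...,2]>.06)&(C[...,2]<.1)).astype(np.uint8)
    v,u=np.nonzero(m); Q=np.array([onz(im,a,b,z)[:2] for a,b in zip(u,v)])
    s=np.linalg.norm(Q-BC,axis=1)<.13; c,sz,a=rectfit(Q[s])
    d=c-BC; g=np.array([np.cos(BY),np.sin(BY)]);gn=np.array([-g[1],g[0]])
    print(cam,"pile c",np.round(c,4),"size",np.round(sz,1),"yaw",round(a,3),"off blk mm",np.round([d@g*1000,d@gn*1000],1),"medz",np.round(np.median(C[v[s],u[s],2]),4))
E
python3 - <<'E'
from h import *
st(); pile()
for t in ["block"]:
  im=manip.get_image("top");C=cloud(im)
  for r in manip.regions_of("top",t)[:1]:
    m=r["pixels"];P=C[m];ok=abs(P[:,2]-.07)<.006
    v,u=np.nonzero(m); Q=np.array([onz(im,a,b,.07)[:2] for a,b in zip(u[ok],v[ok])]);print(rectfit(Q))
E
```

```text
t 24.32 tcp cm [64.1  -4.54 12.74] gripyaw -0.048 zaxis [ 0.001  0.    -1.   ] F [-2.5  2.8  6.5] gap 0.4
top pile c [0.5207 0.3979] size [198.4  62.1] yaw 0.062 off blk mm [-1.6  0.8] medz 0.0768
(array([0.52241211, 0.39690845]), (181.54586791992188, 99.70204162597656), np.float64(-1.5080641025794805))
```

Request:
{"name": "arm_command", "arguments": {
  "targets": [
    [-0.7,0.05,-0.05,0,0],
    [-1.4,0.1,-0.05,0,0],
    [-2.1,0.15,-0.05,0,0],
    [-2.8,0.2,-0.05,0,0],
    [-3.5,0.25,-0.05,0,0],
    [-4.2,0.3,-0.05,0,0],
    [-4.9,0.35,-0.05,0,0],
    [-5.6,0.4,-0.05,0,0]
  ]
}}

```text
clock: 25.13
tcp_pos: [0.5853, -0.0418, 0.1274]
tcp_rot: [0.002, 0.024, 1.0, -0.0]
ft_force: [3.0, -0.2, 6.5]
finger_gap: 0.0004
```

```bash
python3 - <<'E'
from h import *
st()
im=manip.get_image("wrist"); save(im,"wrist23.png")
E
```

```text
t 25.13 tcp cm [58.53 -4.18 12.74] gripyaw -0.049 zaxis [ 0.003 -0.    -1.   ] F [ 3.  -0.2  6.5] gap 0.4
```

View pics/wrist23.png

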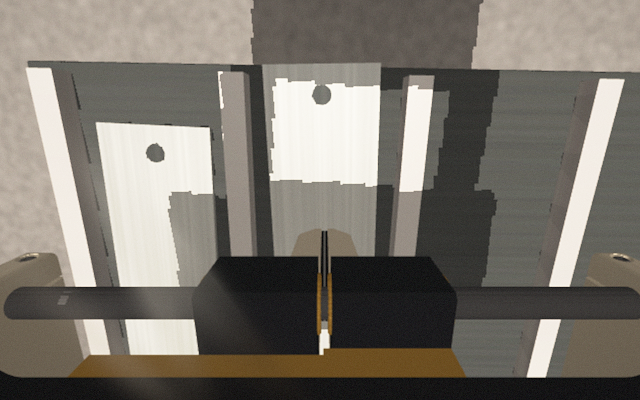

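Strip end is level with the edge. Another 5.7 cm, then lift, move forward and open.

Request:
{"name": "arm_command", "arguments": {
  "targets": [
    [-0.9,0.06,-0.02,0,0],
    [-1.8,0.12,-0.02,0,0],
    [-2.7,0.18,-0.02,0,0],
    [-3.6,0.24,-0.02,0,0],
    [-4.5,0.3,-0.02,0,0],
    [-5.4,0.36,-0.02,0,0],
    [-5.7,0.38,-0.02,0,0],
    [-5.7,0.38,-0.02,0,0]
  ]
}}

```text
clock: 25.85
tcp_pos: [0.5278, -0.0379, 0.1273]
tcp_rot: [0.001, 0.024, 1.0, -0.0]
ft_force: [-4.0, 0.9, 13.6]
finger_gap: 0.0005
```

Request:
{"name": "arm_command", "arguments": {
  "targets": [
    [0,0,0.5,0,0],
    [0,0,3,0,0],
    [-2,0.2,5,0,100],
    [-5,0.3,5,0,100],
    [-6.2,0.3,5,0,100],
    [-6.2,0.3,5,0,100],
    [-6.2,0.3,5,0,100],
    [-6.2,0.3,5,0,100]
  ]
}}

```text
clock: 26.52
tcp_pos: [0.4663, -0.035, 0.1759]
tcp_rot: [0.0, 0.024, 1.0, -0.0]
ft_force: [1.0, -0.3, -0.6]
finger_gap: 0.0363
```

Request:
{"name": "arm_command", "arguments": {
  "targets": [
    [0,0,-1,0,100],
    [0,0,-1,0,100],
    [0,0,-1,0,100],
    [0,0,-1,0,100],
    [0,0,-1,0,100],
    [0,0,-1,0,100]
  ]
}}

```text
clock: 27.02
tcp_pos: [0.4659, -0.0349, 0.1657]
tcp_rot: [-0.0, 0.024, 1.0, -0.0]
ft_force: [-0.3, 0.2, 0.3]
finger_gap: 0.0758
```

```bash
python3 - <<'E'
from h import *
st()
im=manip.get_image("wrist"); save(im,"wrist24.png",(200,150,450,370),3)
E
```

```text
t 27.02 tcp cm [46.59 -3.49 16.57] gripyaw -0.049 zaxis [-0. -0. -1.] F [-0.3  0.2  0.3] gap 75.8
```

View pics/wrist24.png

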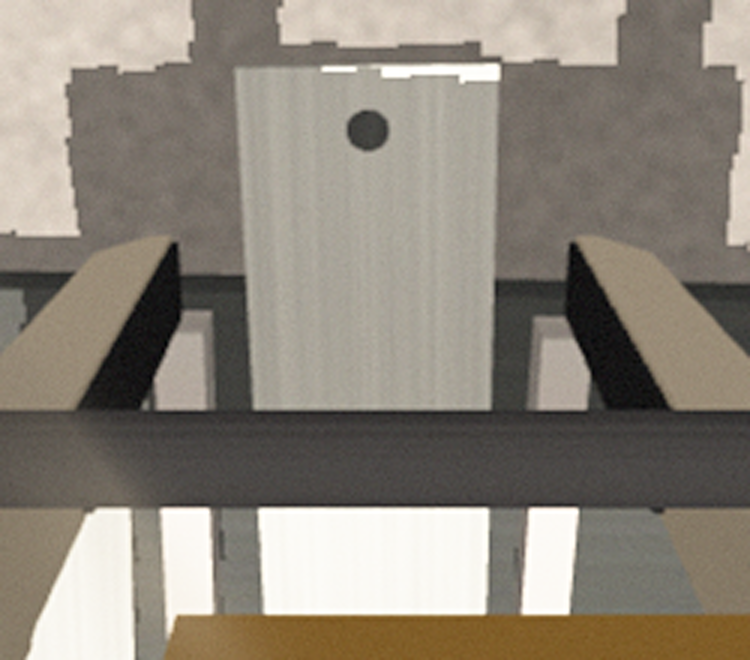

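```bash
python3 - <<'E'
from h import *
im=manip.get_image("wrist")
m,yaw,ex=end2(im,(200+235/3,150+67/3),(200+500/3,150+64/3))
g=m+ex*.036; print(np.round(loc(g),1)); to(g[0],g[1],.0385,yaw)
E
```

```text
end mid [ 0.4305 -0.0352] width 60.2 yaw -0.038 centre [ 0.5305 -0.039 ] centre local [-106.7  -46.4]
[-170.6  -48.3]
t 27.12 tcp cm [46.58 -3.49 16.58] gripyaw -0.049 zaxis [ 0. -0. -1.] F [0.5 1.  0.2] gap 83.8
DELTA cm [ 0.07 -0.16 -4.32] turn 0.011
```

Request:
{"name": "arm_command", "arguments": {
  "targets": [
    [0.1,-0.15,-1,0.011,100],
    [0.1,-0.15,-2.5,0.011,100],
    [0.1,-0.15,-4,0.011,100],
    [0.1,-0.15,-4.3,0.011,100],
    [0.1,-0.15,-4.3,0.011,100],
    [0.1,-0.15,-4.3,0.011,40],
    [0.1,-0.15,-4.3,0.011,40],
    [0.1,-0.15,-4.3,0.011,40]
  ]
}}

```text
clock: 27.78
tcp_pos: [0.4671, -0.0365, 0.1235]
tcp_rot: [0.001, 0.019, 1.0, -0.0]
ft_force: [-0.6, -0.6, 0.5]
finger_gap: 0.0777
```

Request:
{"name": "arm_command", "arguments": {
  "targets": [
    [0,0,0,0,40],
    [0,0,0,0,40],
    [0,0,0,0,40],
    [0,0,0,0,40],
    [0,0,0,0,40]
  ]
}}

```text
clock: 28.2
tcp_pos: [0.4668, -0.0364, 0.1229]
tcp_rot: [0.0, 0.019, 1.0, -0.0]
ft_force: [-0.4, -0.0, 2.5]
finger_gap: 0.0589
```

Request:
{"name": "arm_command", "arguments": {
  "targets": [
    [0,0,0.5,0,40],
    [0,0,2,0,40],
    [0,0,4,0,40],
    [0,0,6,0,40],
    [0,0,8,0,40],
    [0,0,8,0,40],
    [0,0,8,0,40]
  ]
}}

```text
clock: 28.78
tcp_pos: [0.4669, -0.0365, 0.2033]
tcp_rot: [0.001, 0.019, 1.0, -0.0]
ft_force: [0.9, 0.4, -2.2]
finger_gap: 0.0589
```

```bash
python3 - <<'E'
from h import *
st()
im=manip.get_image("wrist"); save(im,"wrist25.png",(200,150,450,370),3)
E
```

```text
t 28.78 tcp cm [46.69 -3.65 20.33] gripyaw -0.038 zaxis [ 0.002 -0.    -1.   ] F [ 0.9  0.4 -2.2] gap 58.9
```

View pics/wrist25.png

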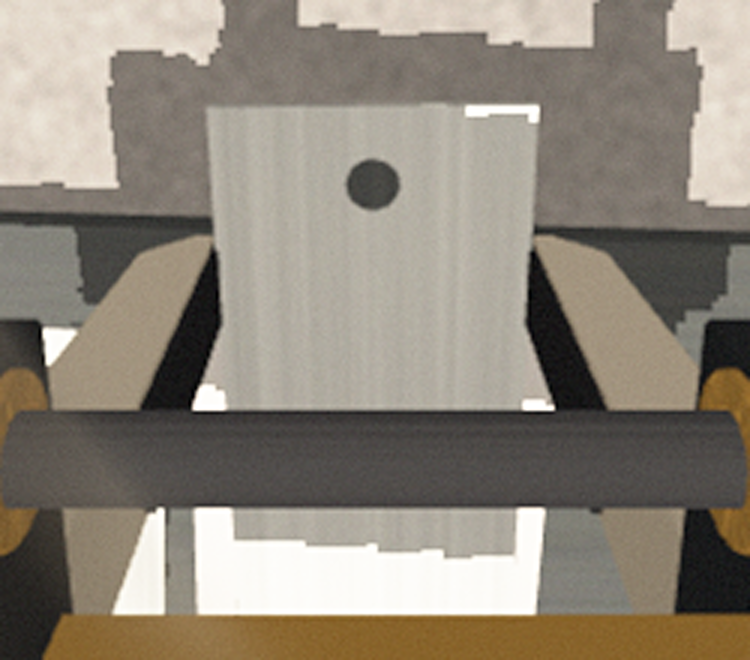

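Request:
{"name": "arm_command", "arguments": {
  "targets": [
    [0,4,0,0.01,40],
    [0,8,0,0.02,40],
    [-0.1,12,0,0.03,40],
    [-0.2,16,0,0.04,40],
    [-0.3,20,0,0.05,40],
    [-0.4,24,0,0.06,40],
    [-0.5,28,0,0.07,40],
    [-0.6,32,0,0.08,40]
  ]
}}

```text
clock: 29.5
tcp_pos: [0.4597, 0.2855, 0.201]
tcp_rot: [-0.001, -0.021, 1.0, -0.0]
ft_force: [0.6, -0.1, -0.5]
finger_gap: 0.0589
```

Request:
{"name": "arm_command", "arguments": {
  "targets": [
    [-0.1,4,0,0.01,40],
    [-0.2,8,0,0.02,40],
    [-0.4,11.1,0,0.021,40],
    [-0.4,11.1,0,0.021,40],
    [-0.4,11.1,-1.5,0.021,40],
    [-0.4,11.1,-3,0.021,40],
    [-0.4,11.1,-3,0.021,40],
    [-0.4,11.1,-3,0.021,40]
  ]
}}

```text
clock: 30.17
tcp_pos: [0.4564, 0.3932, 0.1707]
tcp_rot: [-0.001, -0.031, 1.0, -0.001]
ft_force: [0.5, 0.7, -1.2]
finger_gap: 0.0589
```

```bash
python3 - <<'E'
from h import *
to(.4572,.3943,.081,.063)
im=manip.get_image("wrist"); save(im,"wrist26.png",(200,150,450,370),3)
E
```

```text
t 30.17 tcp cm [45.64 39.32 17.07] gripyaw 0.062 zaxis [-0.002 -0.002 -1.   ] F [ 0.5  0.7 -1.2] gap 58.9
DELTA cm [ 0.08  0.11 -0.56] turn 0.001
```

View pics/wrist26.png

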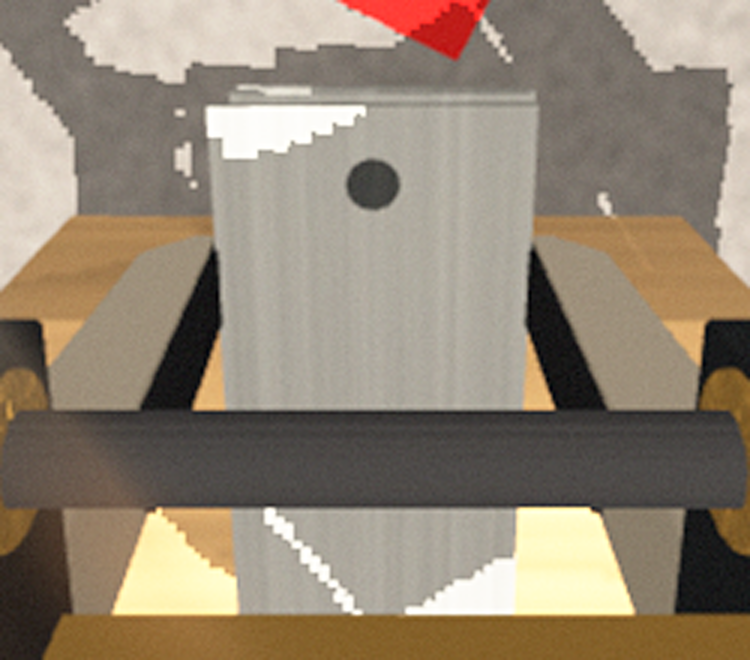

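Request:
{"name": "arm_command", "arguments": {
  "targets": [
    [0.08,0.13,0,0,40],
    [0.08,0.13,-0.4,0,40],
    [0.08,0.13,-0.5,0,40],
    [0.08,0.13,-0.5,0,40],
    [0.08,0.13,-0.5,0,40],
    [0.08,0.13,-0.5,0,40]
  ]
}}

```text
clock: 30.72
tcp_pos: [0.4575, 0.3959, 0.1678]
tcp_rot: [0.0, -0.032, 1.0, 0.0]
ft_force: [-0.4, 0.2, -1.3]
finger_gap: 0.0588
```

```bash
python3 - <<'E'
from h import *
to(.4572,.3943,.0765,.063)
im=manip.get_image("wrist"); save(im,"wrist27.png",(260,160,390,220),6)
E
```

```text
t 30.72 tcp cm [45.75 39.59 16.78] gripyaw 0.063 zaxis [ 0.  0. -1.] F [-0.4  0.2 -1.3] gap 58.8
DELTA cm [-0.03 -0.16 -0.72] turn -0.0
```

View pics/wrist27.png

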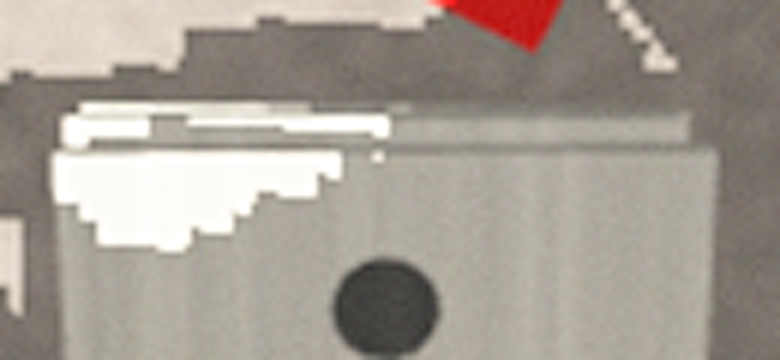

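```bash
python3 - <<'E'
from h import *
im=manip.get_image("wrist")
s,gy=st();zu=s["tcp_pos"][2]-.0841+.0046
u=end2(im,(260+51/6,160+150/6),(260+718/6,160+150/6),zu)
l=end2(im,(260+62/6,160+112/6),(260+689/6,160+112/6),.076)
E
```

```text
t 30.82 tcp cm [45.75 39.59 16.78] gripyaw 0.063 zaxis [ 0.  0. -1.] F [-0.2  0.1 -1.3] gap 58.7
end mid [0.4214 0.3928] width 60.4 yaw 0.062 centre [0.5212 0.399 ] centre local [-145.2  389.9]
end mid [0.4206 0.3918] width 60.8 yaw 0.062 centre [0.5204 0.3981] centre local [-146.  389.]
```

Request:
{"name": "arm_command", "arguments": {
  "targets": [
    [-0.06,-0.1,0,0,40],
    [-0.06,-0.1,-0.3,0,40],
    [-0.06,-0.1,-0.6,0,40],
    [-0.06,-0.1,-0.7,0,40],
    [-0.06,-0.1,-0.7,0,40],
    [-0.06,-0.1,-0.7,0,40]
  ]
}}

```text
clock: 31.32
tcp_pos: [0.4569, 0.3949, 0.1606]
tcp_rot: [-0.0, -0.032, 0.999, -0.0]
ft_force: [0.1, 0.5, -1.4]
finger_gap: 0.0586
```

```bash
python3 - <<'E'
from h import *
to(.4572,.3943,.0765,.063)
im=manip.get_image("wrist"); save(im,"wrist28.png",(260,160,390,220),6)
E
```

```text
t 31.32 tcp cm [45.69 39.49 16.06] gripyaw 0.063 zaxis [-0. -0. -1.] F [ 0.1  0.5 -1.4] gap 58.6
DELTA cm [ 0.03 -0.06  0.  ] turn -0.0
```

View pics/wrist28.png

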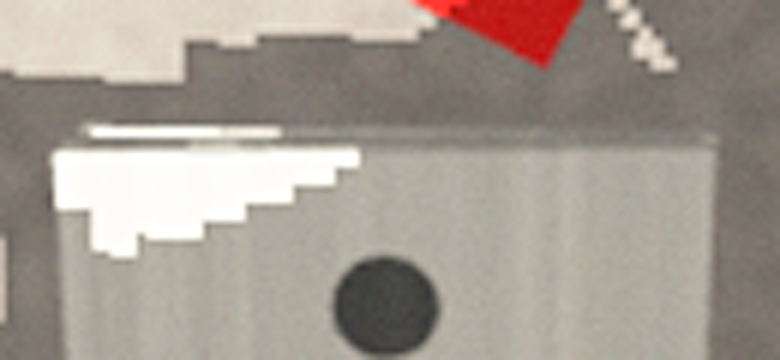

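Request:
{"name": "arm_command", "arguments": {
  "targets": [
    [0,0,0,0,60],
    [0,0,0,0,75],
    [0,0,0,0,90],
    [0,0,0,0,100],
    [0,0,0,0,100],
    [0,0,0,0,100]
  ]
}}

```text
clock: 31.87
tcp_pos: [0.457, 0.3949, 0.1607]
tcp_rot: [0.0, -0.032, 1.0, 0.0]
ft_force: [0.4, -0.5, -0.2]
finger_gap: 0.0877
```

Request:
{"name": "arm_command", "arguments": {
  "targets": [
    [0,0,0.5,0,100],
    [0,0,2,0,100],
    [0,0,4,0,100],
    [0,0,6,0,100],
    [0,0,8,0,100],
    [0,0,8,0,100]
  ]
}}

```text
clock: 32.37
tcp_pos: [0.4576, 0.3955, 0.2455]
tcp_rot: [0.002, -0.032, 0.999, 0.002]
ft_force: [0.8, 0.5, 1.2]
finger_gap: 0.0933
```

```bash
python3 - <<'E'
from h import *
st()
im=manip.get_image("wrist"); save(im,"wrist29.png",(200,140,450,360),3)
E
```

```text
t 32.37 tcp cm [45.76 39.55 24.55] gripyaw 0.063 zaxis [ 0.004  0.003 -1.   ] F [0.8 0.5 1.2] gap 93.3
```

View pics/wrist29.png

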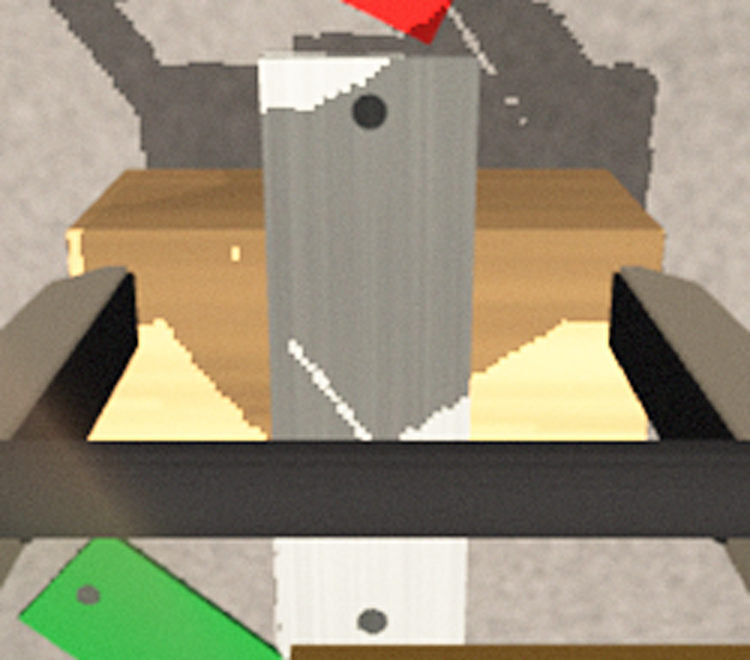

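Request:
{"name": "arm_command", "arguments": {
  "targets": [
    [1.1,-4,0,-0.02,0],
    [2.2,-8,-1,-0.04,0],
    [3.3,-12,-2,-0.06,0],
    [4.4,-16,-3,-0.08,0],
    [5.5,-20,-3.5,-0.1,0],
    [6.6,-24,-4,-0.12,0],
    [7.7,-28,-5,-0.14,0],
    [8.8,-31.5,-5,-0.15,0]
  ]
}}

```text
clock: 33.08
tcp_pos: [0.5442, 0.0778, 0.1884]
tcp_rot: [-0.001, 0.044, 0.999, -0.0]
ft_force: [1.1, 0.4, -1.1]
finger_gap: 0.0441
```

Request:
{"name": "arm_command", "arguments": {
  "targets": [
    [1.2,-4,0,0,0],
    [2.4,-8,0,0,0],
    [3.6,-12,-0.5,0,0],
    [4.8,-16,-1,0,0],
    [6,-20,-1,0,0],
    [6.6,-22,-1,0,0],
    [6.6,-22,-1,0,0],
    [6.6,-22,-1,0,0]
  ]
}}

```text
clock: 33.75
tcp_pos: [0.6106, -0.1411, 0.1794]
tcp_rot: [-0.001, 0.044, 0.999, 0.0]
ft_force: [0.2, 0.6, -0.6]
finger_gap: 0.0004
```

```bash
python3 - <<'E'
from h import *
to(.6118,-.1395,.042,-.09)
pile(z=.079)
im=manip.get_image("wrist"); save(im,"wrist30.png")
im=manip.get_image("top"); save(im,"top30.png")
E
```

```text
t 33.75 tcp cm [ 61.06 -14.11  17.94] gripyaw -0.089 zaxis [-0.002  0.001 -1.   ] F [ 0.2  0.6 -0.6] gap 0.4
DELTA cm [ 0.12  0.16 -5.33] turn -0.001
top pile c [0.52   0.3986] size [197.9  63.1] yaw 0.063 off blk mm [-2.3  1.6] medz 0.0799
```

View pics/wrist30.png

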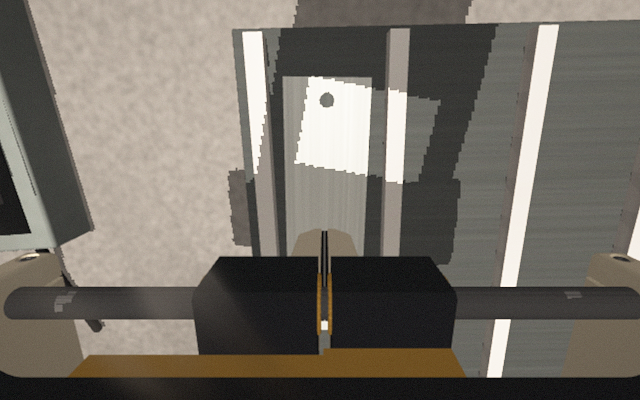

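Request:
{"name": "arm_command", "arguments": {
  "targets": [
    [0.1,0.1,-2.5,0,0],
    [0.1,0.1,-4.5,0,0],
    [0.1,0.1,-5.1,0,0],
    [0.1,0.1,-5.2,0,0],
    [0.1,0.1,-5.3,0,0],
    [0.1,0.1,-5.4,0,0],
    [0.1,0.1,-5.4,0,0],
    [0.1,0.1,-5.4,0,0]
  ]
}}

```text
clock: 34.57
tcp_pos: [0.6121, -0.1387, 0.1274]
tcp_rot: [0.0, 0.043, 0.999, 0.0]
ft_force: [-0.4, 2.5, 4.5]
finger_gap: 0.0005
```

```bash
python3 - <<'E'
from h import *
st()
im=manip.get_image("wrist"); save(im,"wrist31.png")
E
```

```text
t 34.57 tcp cm [ 61.21 -13.87  12.74] gripyaw -0.086 zaxis [ 0.001  0.    -1.   ] F [-0.4  2.5  4.5] gap 0.5
```

View pics/wrist31.png

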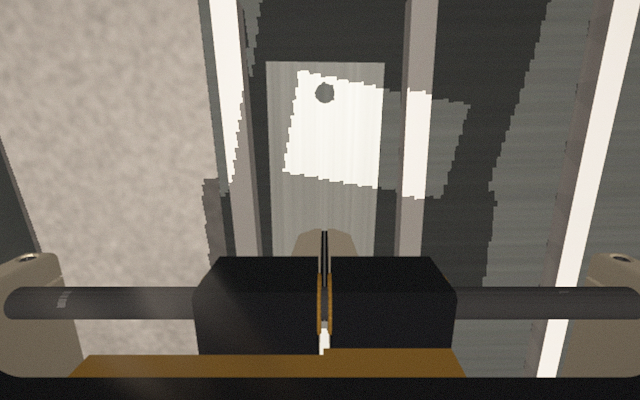

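Request:
{"name": "arm_command", "arguments": {
  "targets": [
    [0,0,-0.12,0,0],
    [-0.7,0.05,-0.12,0,0],
    [-1.4,0.1,-0.12,0,0],
    [-2.1,0.15,-0.12,0,0],
    [-2.8,0.2,-0.12,0,0],
    [-3.5,0.25,-0.12,0,0],
    [-4.2,0.3,-0.12,0,0],
    [-4.2,0.3,-0.12,0,0]
  ]
}}

```text
clock: 35.28
tcp_pos: [0.5701, -0.1363, 0.1273]
tcp_rot: [0.002, 0.043, 0.999, -0.0]
ft_force: [-4.7, 0.7, 15.6]
finger_gap: 0.0004
```

```bash
python3 - <<'E'
from h import *
st()
im=manip.get_image("wrist"); save(im,"wrist32.png")
E
```

```text
t 35.28 tcp cm [ 57.01 -13.63  12.73] gripyaw -0.087 zaxis [ 0.003 -0.001 -1.   ] F [-4.7  0.7 15.6] gap 0.4
```

View pics/wrist32.png

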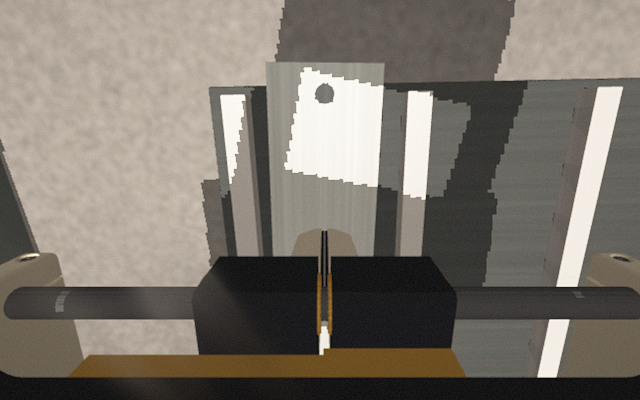

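Request:
{"name": "arm_command", "arguments": {
  "targets": [
    [-0.8,0.05,0,0,0],
    [-1.6,0.1,0,0,0],
    [-2.4,0.16,0,0,0],
    [-3.2,0.21,0,0,0],
    [-4,0.26,0,0,0],
    [-4.6,0.3,0,0,0],
    [-4.6,0.3,0,0,0],
    [-4.6,0.3,0,0,0]
  ]
}}

```text
clock: 36.0
tcp_pos: [0.5243, -0.1334, 0.1273]
tcp_rot: [0.001, 0.043, 0.999, -0.0]
ft_force: [-5.8, 1.4, 17.3]
finger_gap: 0.0006
```

Request:
{"name": "arm_command", "arguments": {
  "targets": [
    [0,0,0.5,0,0],
    [0,0,3,0,0],
    [-2,0.2,5,0,100],
    [-5,0.4,5,0,100],
    [-6.2,0.5,5,0,100],
    [-6.2,0.5,5,0,100],
    [-6.2,0.5,5,0,100],
    [-6.2,0.5,5,0,100]
  ]
}}

```text
clock: 36.67
tcp_pos: [0.4624, -0.1282, 0.1756]
tcp_rot: [0.0, 0.043, 0.999, -0.0]
ft_force: [0.0, 0.6, 0.1]
finger_gap: 0.0357
```

Request:
{"name": "arm_command", "arguments": {
  "targets": [
    [0,0,-1,0,100],
    [0,0,-1,0,100],
    [0,0,-1,0,100],
    [0,0,-1,0,100],
    [0,0,-1,0,100],
    [0,0,-1,0,100]
  ]
}}

```text
clock: 37.17
tcp_pos: [0.4621, -0.1281, 0.1655]
tcp_rot: [-0.0, 0.043, 0.999, 0.0]
ft_force: [-0.0, -0.2, 0.6]
finger_gap: 0.0758
```

```bash
python3 - <<'E'
from h import *
st()
im=manip.get_image("wrist"); save(im,"wrist33.png",(200,150,450,370),3)
E
```

```text
t 37.17 tcp cm [ 46.21 -12.81  16.55] gripyaw -0.087 zaxis [-0.  0. -1.] F [-0.  -0.2  0.6] gap 75.8
```

View pics/wrist33.png

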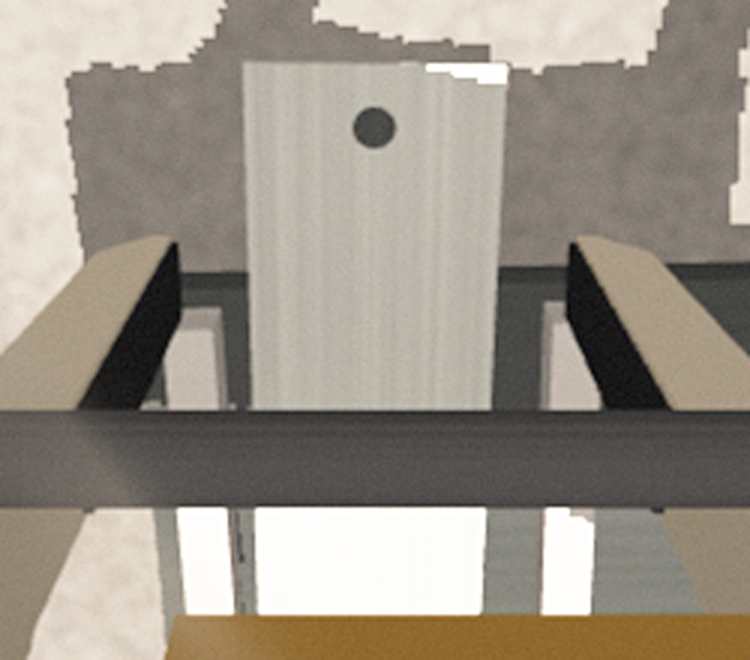

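```bash
python3 - <<'E'
from h import *
im=manip.get_image("wrist")
m,yaw,ex=end2(im,(200+243/3,150+63/3),(200+508/3,150+64/3))
g=m+ex*.036; print(np.round(loc(g),1)); to(g[0],g[1],.0385,yaw)
E
```

```text
end mid [ 0.4265 -0.1252] width 60.1 yaw -0.092 centre [ 0.526  -0.1343] centre local [-104.7 -141.8]
[-168.7 -140.3]
t 37.27 tcp cm [ 46.2  -12.81  16.56] gripyaw -0.087 zaxis [ 0. -0. -1.] F [-0.2  0.9 -0.2] gap 83.8
DELTA cm [ 0.03 -0.03 -4.3 ] turn -0.005
```

Request:
{"name": "arm_command", "arguments": {
  "targets": [
    [0,0,-1,-0.005,100],
    [0,0,-2.5,-0.005,100],
    [0,0,-4,-0.005,100],
    [0,0,-4.3,-0.005,100],
    [0,0,-4.3,-0.005,100],
    [0,0,-4.3,-0.005,40],
    [0,0,-4.3,-0.005,40],
    [0,0,-4.3,-0.005,40]
  ]
}}

```text
clock: 37.93
tcp_pos: [0.4623, -0.1282, 0.1233]
tcp_rot: [0.001, 0.046, 0.999, -0.0]
ft_force: [-0.2, 0.4, 0.2]
finger_gap: 0.0777
```

Request:
{"name": "arm_command", "arguments": {
  "targets": [
    [0,0,0,0,40],
    [0,0,0,0,40],
    [0,0,0,0,40],
    [0,0,0,0,40],
    [0,0,0,0,40]
  ]
}}

```text
clock: 38.35
tcp_pos: [0.462, -0.1281, 0.1227]
tcp_rot: [0.0, 0.046, 0.999, -0.0]
ft_force: [0.3, 0.1, 2.8]
finger_gap: 0.0592
```

Request:
{"name": "arm_command", "arguments": {
  "targets": [
    [0,0,0.5,0,40],
    [0,0,2,0,40],
    [0,0,4,0,40],
    [0,0,6,0,40],
    [0,0,8,0,40],
    [0,0,8,0,40],
    [0,0,8,0,40]
  ]
}}

```text
clock: 38.93
tcp_pos: [0.4621, -0.1282, 0.2031]
tcp_rot: [0.001, 0.046, 0.999, -0.0]
ft_force: [0.3, 0.9, -1.8]
finger_gap: 0.0591
```

```bash
python3 - <<'E'
from h import *
st()
im=manip.get_image("wrist"); save(im,"wrist34.png",(200,150,450,370),3)
E
```

```text
t 38.93 tcp cm [ 46.21 -12.82  20.31] gripyaw -0.092 zaxis [ 0.001 -0.    -1.   ] F [ 0.3  0.9 -1.8] gap 59.1
```

View pics/wrist34.png

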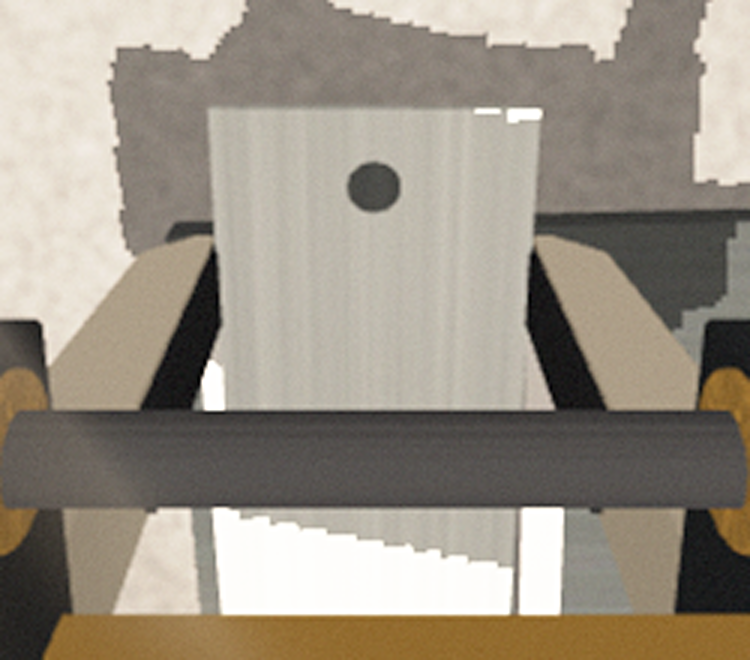

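Request:
{"name": "arm_command", "arguments": {
  "targets": [
    [0,4,0,0.01,40],
    [0,8,0,0.02,40],
    [0,12,0,0.04,40],
    [-0.1,16,0,0.05,40],
    [-0.1,20,0,0.07,40],
    [-0.2,24,0,0.08,40],
    [-0.2,28,0,0.1,40],
    [-0.3,32,0,0.11,40]
  ]
}}

```text
clock: 39.65
tcp_pos: [0.458, 0.1938, 0.201]
tcp_rot: [-0.001, -0.01, 1.0, -0.0]
ft_force: [1.0, -1.2, -2.0]
finger_gap: 0.0591
```

Request:
{"name": "arm_command", "arguments": {
  "targets": [
    [0,4,0,0.01,40],
    [0,8,0,0.02,40],
    [-0.1,12,0,0.03,40],
    [-0.2,16,0,0.04,40],
    [-0.24,19,0,0.045,40],
    [-0.24,20.3,0,0.045,40],
    [-0.24,20.3,0,0.045,40],
    [-0.24,20.3,-1.5,0.045,40]
  ]
}}

```text
clock: 40.32
tcp_pos: [0.4568, 0.3954, 0.1883]
tcp_rot: [0.001, -0.032, 0.999, 0.0]
ft_force: [-0.0, -0.4, -0.7]
finger_gap: 0.0589
```

Request:
{"name": "arm_command", "arguments": {
  "targets": [
    [0,0,-1.2,0,40],
    [0,0,-1.2,0,40],
    [0,0,-1.2,0,40],
    [0,0,-1.2,0,40]
  ]
}}

```text
clock: 40.65
tcp_pos: [0.4567, 0.3943, 0.1757]
tcp_rot: [-0.0, -0.031, 1.0, -0.0]
ft_force: [0.6, 0.2, -0.6]
finger_gap: 0.0585
```

```bash
python3 - <<'E'
from h import *
to(.4567,.3946,.084,.063)
im=manip.get_image("wrist"); save(im,"wrist35.png",(260,160,390,220),6)
E
```

```text
t 40.65 tcp cm [45.67 39.43 17.57] gripyaw 0.062 zaxis [-0. -0. -1.] F [ 0.6  0.2 -0.6] gap 58.5
DELTA cm [-0.    0.03 -0.76] turn 0.001
```

View pics/wrist35.png

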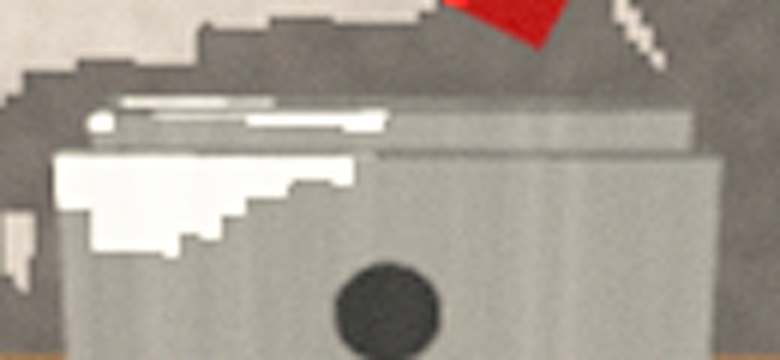

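```bash
python3 - <<'E'
from h import *
im=manip.get_image("wrist")
s,gy=st();zu=s["tcp_pos"][2]-.0841+.0046
u=end2(im,(260+54/6,160+153/6),(260+722/6,160+158/6),zu)
l=end2(im,(260+88/6,160+112/6),(260+692/6,160+112/6),.079)
E
```

```text
t 40.75 tcp cm [45.68 39.46 17.62] gripyaw 0.063 zaxis [ 0.001  0.001 -1.   ] F [ 0.7 -0.  -1.1] gap 58.9
end mid [0.4212 0.3918] width 60.5 yaw 0.054 centre [0.521  0.3971] centre local [-145.3  388.1]
end mid [0.4209 0.392 ] width 60.3 yaw 0.062 centre [0.5207 0.3981] centre local [-145.7  389. ]
```

Request:
{"name": "arm_command", "arguments": {
  "targets": [
    [0,0.03,-0.3,0,40],
    [0,0.03,-0.7,0,40],
    [0,0.03,-0.9,0,40],
    [0,0.03,-0.9,0,40],
    [0,0.03,-0.9,0,40],
    [0,0.03,-0.9,0,40]
  ]
}}

```text
clock: 41.25
tcp_pos: [0.4565, 0.3952, 0.1665]
tcp_rot: [0.0, -0.032, 0.999, -0.0]
ft_force: [0.1, -1.0, -1.1]
finger_gap: 0.0591
```

```bash
python3 - <<'E'
from h import *
to(.4567,.3946,.0795,.063)
im=manip.get_image("wrist"); save(im,"wrist36.png",(260,160,390,220),6)
E
```

```text
t 41.25 tcp cm [45.65 39.52 16.65] gripyaw 0.063 zaxis [ 0. -0. -1.] F [ 0.1 -1.  -1.1] gap 59.1
DELTA cm [ 0.02 -0.06 -0.29] turn -0.0
```

View pics/wrist36.png

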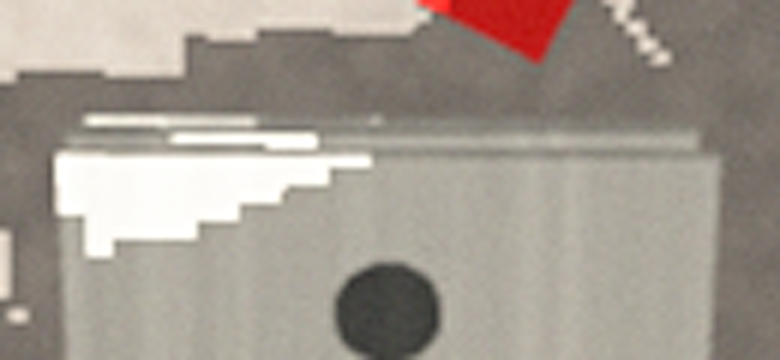

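Request:
{"name": "arm_command", "arguments": {
  "targets": [
    [0,-0.05,0,0.006,40],
    [0,-0.05,-0.15,0.006,40],
    [0,-0.05,-0.27,0.006,40],
    [0,-0.05,-0.27,0.006,40],
    [0,-0.05,-0.27,0.006,40]
  ]
}}

```text
clock: 41.72
tcp_pos: [0.4565, 0.3947, 0.1636]
tcp_rot: [-0.0, -0.035, 0.999, -0.0]
ft_force: [-0.8, -0.3, -0.4]
finger_gap: 0.0587
```

Request:
{"name": "arm_command", "arguments": {
  "targets": [
    [0,0,0,0,60],
    [0,0,0,0,75],
    [0,0,0,0,90],
    [0,0,0,0,100],
    [0,0,0,0,100],
    [0,0,0,0,100]
  ]
}}

```text
clock: 42.22
tcp_pos: [0.4565, 0.3947, 0.1638]
tcp_rot: [0.0, -0.035, 0.999, 0.0]
ft_force: [0.1, 0.5, -0.8]
finger_gap: 0.088
```

Request:
{"name": "arm_command", "arguments": {
  "targets": [
    [0,0,0.5,0,100],
    [0,0,2,0,100],
    [0,0,4,0,100],
    [0,0,6,0,100],
    [0,0,8,0,100],
    [0,0,8,0,100]
  ]
}}

```text
clock: 42.72
tcp_pos: [0.4572, 0.3952, 0.2486]
tcp_rot: [0.002, -0.035, 0.999, 0.002]
ft_force: [-0.5, 1.1, 1.6]
finger_gap: 0.0929
```

```bash
python3 - <<'E'
from h import *
st()
im=manip.get_image("wrist"); save(im,"wrist37.png",(200,140,450,360),3)
E
```

```text
t 42.72 tcp cm [45.72 39.52 24.86] gripyaw 0.069 zaxis [ 0.004  0.003 -1.   ] F [-0.5  1.1  1.6] gap 92.9
```

View pics/wrist37.png

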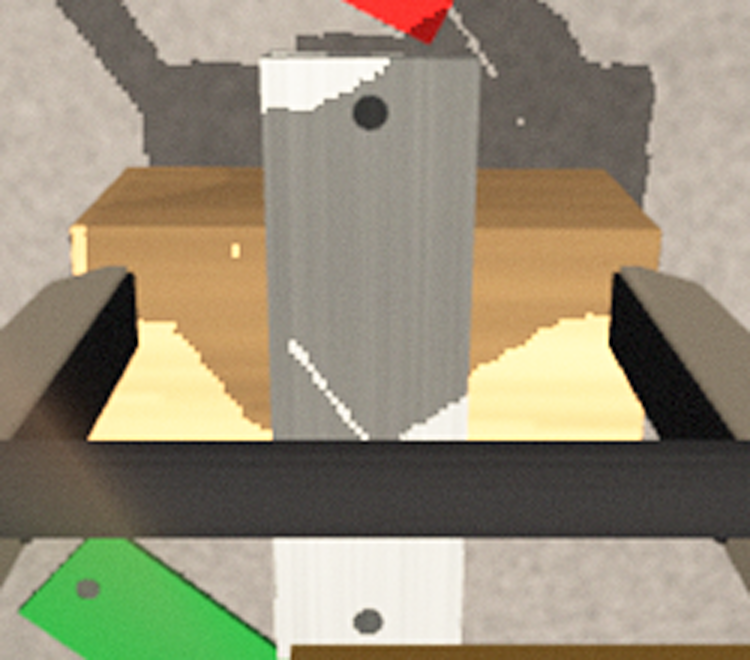

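All four strips are stacked. I'll move to the bank with the gripper closed, staying high, and check the pile from the top camera on the way.

Request:
{"name": "arm_command", "arguments": {
  "targets": [
    [1,-4,0,-0.01,0],
    [2,-8,0,-0.02,0],
    [2.8,-12,0,-0.03,0],
    [3.6,-16,0,-0.04,0],
    [4.4,-20,0,-0.05,0],
    [5.2,-24,0,-0.06,0],
    [6,-28,0,-0.07,0],
    [6.8,-32,0,-0.079,0]
  ]
}}

```text
clock: 43.43
tcp_pos: [0.5242, 0.0727, 0.2431]
tcp_rot: [-0.0, 0.005, 1.0, -0.0]
ft_force: [0.9, -0.0, 0.5]
finger_gap: 0.0443
```

Request:
{"name": "arm_command", "arguments": {
  "targets": [
    [1,-4,0,0,0],
    [2,-8,0,0,0],
    [3,-12,0,0,0],
    [4,-16,0,0,0],
    [5,-20,0,0,0],
    [6,-24,0,0,0],
    [7,-28,-1,0,0],
    [7.8,-31,-1,0,0]
  ]
}}

```text
clock: 44.1
tcp_pos: [0.6021, -0.2381, 0.2312]
tcp_rot: [-0.001, 0.005, 1.0, 0.0]
ft_force: [0.1, 1.1, -0.5]
finger_gap: 0.0006
```

Request:
{"name": "arm_command", "arguments": {
  "targets": [
    [0.5,-4,-1,0,0],
    [0.9,-8,-2,0,0],
    [0.9,-12,-3,0,0],
    [0.9,-15.6,-4,0,0],
    [0.9,-15.6,-4,0,0],
    [0.9,-15.6,-4,0,0],
    [0.9,-15.6,-4,0,0]
  ]
}}

```text
clock: 44.68
tcp_pos: [0.6114, -0.3909, 0.193]
tcp_rot: [-0.0, 0.005, 1.0, 0.0]
ft_force: [0.2, -0.2, 0.2]
finger_gap: 0.0008
```

```bash
python3 - <<'E'
from h import *
to(.612,-.391,.11,-.01)
pile(z=.082)
im=manip.get_image("wrist"); save(im,"wrist38.png")
im=manip.get_image("top"); save(im,"top38.png")
im=manip.get_image("side"); save(im,"side38.png",(200,90,500,290),2.5)
E
```

```text
t 44.68 tcp cm [ 61.14 -39.09  19.3 ] gripyaw -0.010 zaxis [-0.001  0.001 -1.   ] F [ 0.2 -0.2  0.2] gap 0.8
DELTA cm [ 0.06 -0.01  0.11] turn 0.0
top pile c [0.5194 0.3978] size [197.4  63.5] yaw 0.063 off blk mm [-3.   0.8] medz 0.0829
```

View pics/wrist38.png

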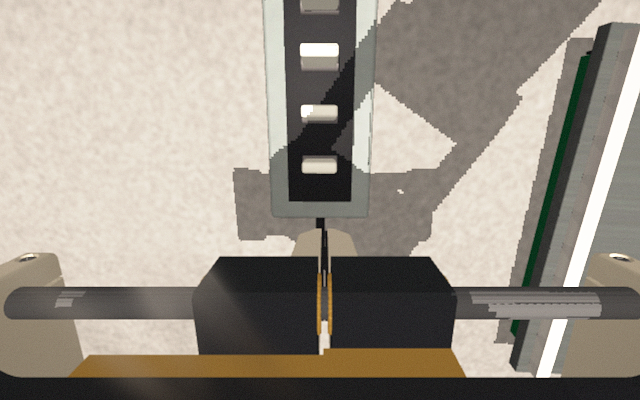

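View pics/top38.png

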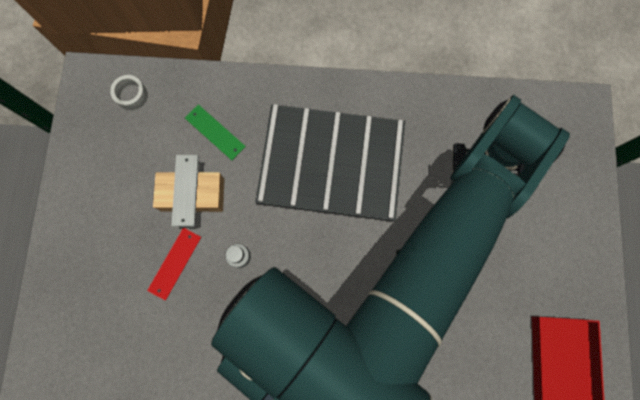

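View pics/side38.png

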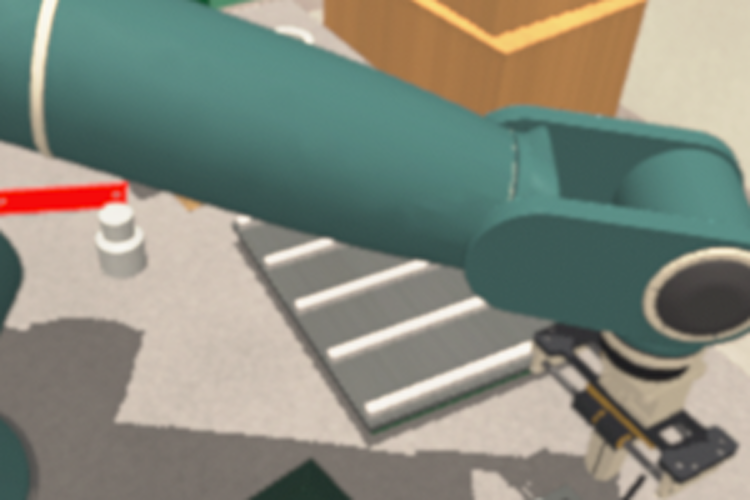

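```bash
python3 - <<'E'
from h import *
im=manip.get_image("wrist")
for q in [(302,160),(337,160),(302,107),(337,107),(301,48),(338,48)]: print(q,np.round(onz(im,*q,.072),4))
C=cloud(im); 
for q in [(320,160),(320,109),(320,50),(280,205),(360,205)]: print(q,np.round(C[q[1],q[0]],4))
s=manip.read_state(); p=s["tcp_pos"].copy(); p[2]-=.0841; print(proj(im,p))
E
```

```text
(302, 160) [ 0.5684 -0.4056  0.072 ]
(337, 160) [ 0.5686 -0.3821  0.072 ]
(302, 107) [ 0.5342 -0.4046  0.072 ]
(337, 107) [ 0.5344 -0.3821  0.072 ]
(301, 48) [ 0.4995 -0.4042  0.072 ]
(338, 48) [ 0.4997 -0.3816  0.072 ]
(320, 160) [ 0.5699 -0.3936  0.0625]
(320, 109) [ 0.5355 -0.3931  0.0707]
(320, 50) [ 0.5006 -0.3926  0.0712]
(280, 205) [ 0.6093 -0.4267  0.0408]
(360, 205) [ 0.6101 -0.362   0.0402]
[325.44966328 242.92893567]
```

Paddles are at about x = .572, .537, .501 and .465, with y ≈ -.3935. I'll shift 2.5 mm in y, descend behind the far paddle, then sweep towards the robot.

Request:
{"name": "arm_command", "arguments": {
  "targets": [
    [0,-0.25,-2,0,0],
    [0,-0.25,-4,0,0],
    [0,-0.25,-4.6,0,0],
    [0,-0.25,-4.6,0,0],
    [0,-0.25,-4.6,0,0],
    [0,-0.25,-4.6,0,0]
  ]
}}

```text
clock: 45.43
tcp_pos: [0.612, -0.3939, 0.1493]
tcp_rot: [0.001, 0.005, 1.0, -0.0]
ft_force: [-0.0, 0.2, 0.0]
finger_gap: 0.0001
```

```bash
python3 - <<'E'
from h import *
to(.612,-.3935,.062,-.01)
im=manip.get_image("wrist"); save(im,"wrist39.png")
E
```

```text
t 45.43 tcp cm [ 61.2  -39.39  14.93] gripyaw -0.010 zaxis [ 0.001 -0.001 -1.   ] F [-0.   0.2  0. ] gap 0.1
DELTA cm [ 0.    0.04 -0.32] turn -0.0
```

View pics/wrist39.png

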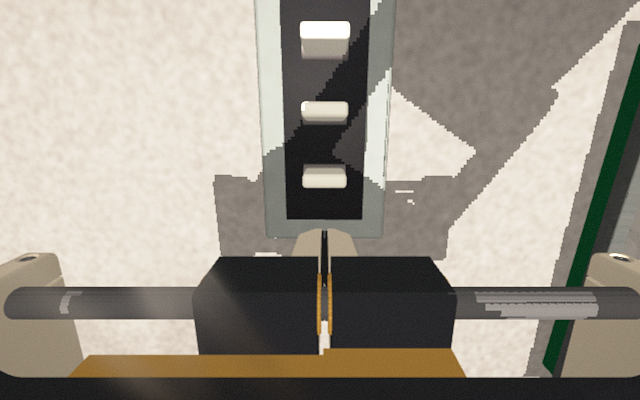

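Request:
{"name": "arm_command", "arguments": {
  "targets": [
    [0,0,-0.2,0,0],
    [0,0,-0.3,0,0],
    [0,0,-0.3,0,0],
    [-1.2,0,-0.3,0,0],
    [-2.4,0,-0.3,0,0],
    [-3.6,0,-0.3,0,0],
    [-4.8,0,-0.3,0,0],
    [-4.8,0,-0.3,0,0]
  ]
}}

```text
clock: 46.15
tcp_pos: [0.5615, -0.394, 0.145]
tcp_rot: [-0.0, 0.005, 1.0, -0.0]
ft_force: [-0.2, 0.0, -0.3]
finger_gap: 0.0001
```

```bash
python3 - <<'E'
from h import *
st()
im=manip.get_image("wrist"); save(im,"wrist40.png")
E
```

```text
t 46.15 tcp cm [ 56.15 -39.4   14.5 ] gripyaw -0.011 zaxis [-0. -0. -1.] F [-0.2  0.  -0.3] gap 0.1
```

View pics/wrist40.png

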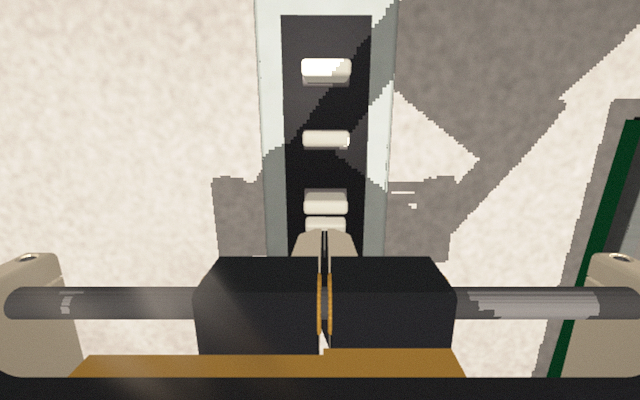

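Request:
{"name": "arm_command", "arguments": {
  "targets": [
    [-1.1,0,0,0,0],
    [-2.2,0.02,0,0,0],
    [-3.3,0.03,0,0,0],
    [-4.4,0.04,0,0,0],
    [-5.5,0.05,0,0,0],
    [-6.6,0.06,0,0,0],
    [-7.7,0.08,0,0,0],
    [-8.8,0.09,0,0,0]
  ]
}}

```text
clock: 46.87
tcp_pos: [0.4744, -0.3929, 0.1449]
tcp_rot: [0.0, 0.005, 1.0, -0.0]
ft_force: [1.5, -0.9, 0.9]
finger_gap: 0.0007
```

Request:
{"name": "arm_command", "arguments": {
  "targets": [
    [-1.1,0,0,0,0],
    [-2.2,0.02,0,0,0],
    [-3.3,0.03,0,0,0],
    [-4.4,0.04,0,0,0],
    [-4.8,0.05,0,0,0],
    [-4.8,0.05,0,0,0],
    [-4.8,0.05,4,0,0],
    [-4.8,0.05,8,0,0]
  ]
}}

```text
clock: 47.53
tcp_pos: [0.427, -0.3918, 0.2236]
tcp_rot: [-0.002, 0.005, 1.0, 0.002]
ft_force: [0.5, -0.8, 0.7]
finger_gap: 0.0005
```

Request:
{"name": "arm_command", "arguments": {
  "targets": [
    [2,4,2,0,0],
    [4,8,4,0,0],
    [6,12,6,0,0],
    [8,16,8,0,0],
    [9,20,8,0,0],
    [10,24,8,0,0],
    [10,26,8,0,0],
    [10,26,8,0,0]
  ]
}}

```text
clock: 48.2
tcp_pos: [0.5286, -0.1273, 0.3054]
tcp_rot: [0.001, 0.003, 1.0, 0.001]
ft_force: [0.1, -0.1, -0.4]
finger_gap: 0.0005
```

```bash
python3 - <<'E'
from h import *
st()
pile(z=.082)
save(manip.get_image("wrist"),"wrist41.png")
im=manip.get_image("side"); save(im,"side41.png",(340,250,480,360),5)
im=manip.get_image("top"); save(im,"top41.png")
C=cloud(im); 
E
```

```text
t 48.20 tcp cm [ 52.86 -12.73  30.54] gripyaw -0.006 zaxis [ 0.001  0.001 -1.   ] F [ 0.1 -0.1 -0.4] gap 0.5
top pile c [0.5194 0.3979] size [197.4  63.3] yaw 0.063 off blk mm [-3.   0.9] medz 0.0828
```

View pics/side41.png

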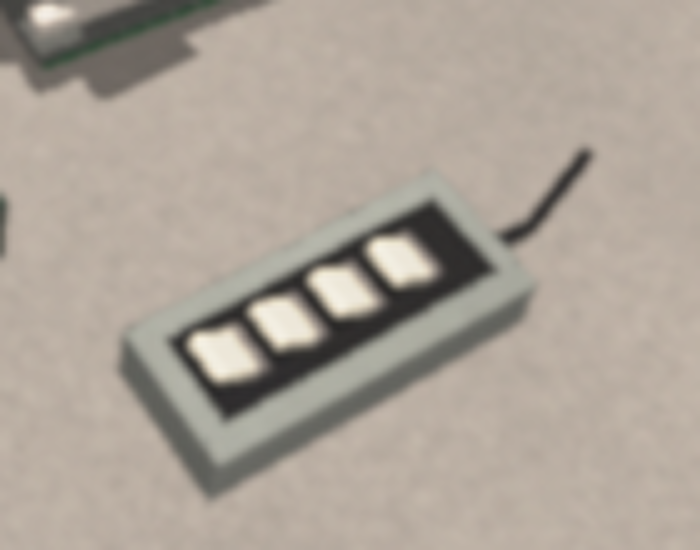

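View pics/top41.png

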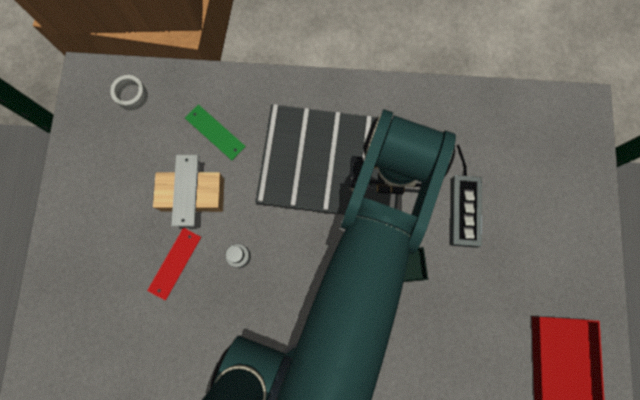

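All four paddles lean towards the robot. Last close look at the pile, bin and bush before handing in.

```bash
python3 - <<'E'
from h import *
im=manip.get_image("side"); save(im,"side42.png",(225,110,335,190),7)
im=manip.get_image("top"); save(im,"top42.png",(135,140,240,240),6)
for cam in ["top"]:
    for t in ["bush","partsbin"]: print(t,[np.round(r["rect"],0).tolist() for r in manip.spot_in(cam,t)[:1]])
E
```

```text
bush [[225.0, 244.0, 249.0, 268.0]]
partsbin [[402.0, 250.0, 428.0, 280.0]]
```

View pics/side42.png

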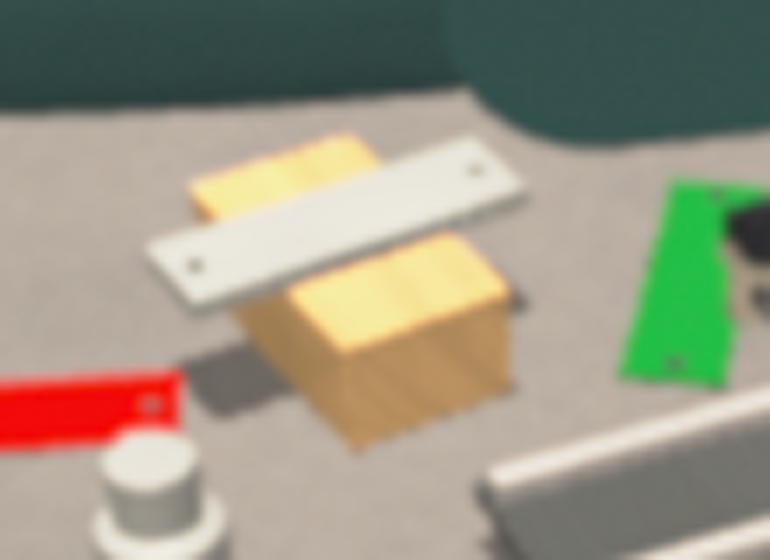

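View pics/top42.png

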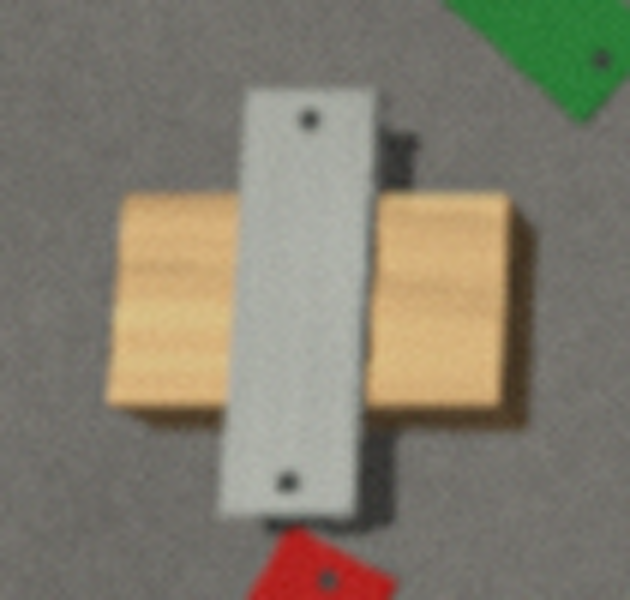

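```bash
python3 - <<'E'
from h import *
st(); print(manip.job_done())
E
```

```text
t 48.60 tcp cm [ 52.74 -13.36  30.46] gripyaw -0.011 zaxis [-0. -0. -1.] F [-0.6  0.5  0.1] gap 0.5
the job is handed in; nothing more can be done
None
```

The job is handed in at about 49 s on the robot's clock. All four grey strips are stacked on the packing block, and after that all four paddles were tipped towards the robot.

**How it was done:** Each strip was pressed lightly with closed fingertips, drawn about 55–60 mm over the shelf edge, gripped by its end and laid on the pile. A single sweep along the switch box then tipped the paddles.

**Last checks:**
- **Pile:** the top camera put its top at about 83 mm, which fits four flat strips on the 70 mm block. Its yaw was 0.063 rad, the same as the block's.
- **Position on the block:** the cameras disagreed slightly. The top-camera fit put the pile 3.0 mm towards the robot and 0.9 mm to the side. That fit may be skewed, because its outline came out at 197 x 63 mm instead of 200 x 60 mm. The wrist views put it about 1.5 mm towards the robot. The near and far overhangs look equal in the picture (110 and 108 px).
- **Switches:** all four lie over towards the robot in the side view. I did not measure their angles.
- **Bystanders:** the bush's detected outline was within about 4 px of where it started. The parts bin was partly hidden by the arm at the end, but nothing went near it. The green and red look-alikes were left alone.
- **Forces and disturbance:** the wrist readings I saw stayed under about 20 N. I saw no sign of a strip being knocked aside.

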